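# Pack the closed paint jars into the fitted caddy

## Robot

A 6-joint arm with a two-finger parallel gripper is mounted at the origin on the work surface. World frame = base frame: x ahead of the robot, y to its left, z up, the work surface at z = 0. Lengths are in m, angles in degrees, forces in N, time in s.
With the tool pointing down it reaches from about 0.35 to 0.875 m from the base axis. Payload 4.2 kg.
Tool frame: the origin (TCP) lies between the finger pads; the fingertips stand 8 mm ahead of it and the grasp point (between the pads) lies 11 mm behind it; x points along the fingers, y is the direction in which the jaws open and shut, and the axes are right-handed (so a half turn about x gives the same grasp; the last joint's range is limited). The gripper opens to 87 mm and grips with 3 to 60 N. Pads are 19 mm wide; open, the fingers measure 117 mm over their backs; the gripper's body (75 mm by 190 mm) begins 51 mm behind the grasp point.
Start: joints at [-52.162, 22.042, 0.453, 0, -68.411, -14.817], TCP at [0.244, -0.575, 0.231] pointing down, gripper open.
Joint ranges: [-179.83, 179.83], [-69.29, 118.12], [-61.27, 80.66], [-181.25, 117.63], [-171.15, -9.14], [-177.46, 177.46]. Speed limits (degrees/s): [159.86, 159.86, 180, 180, 180, 180].

## Interface

Orientations are given as a 3x3 rotation matrix whose columns are the frame's x, y, z axes.
In Python, from station import r gives the robot as it stands. The module is installed in compiled form; this text tells all that it offers.
- The arm moves only by the tool move_arm, never from a script. Its argument "increments" is one flat list of numbers, 7 for each row, row after row: the turn, a rotation vector about the tool's x, y, z in degrees, then the shift along the tool's x, y, z in m, then the finger opening in m, from 0 to 0.087. A call has 1 to 12 rows; each row is the pose to reach, as a shift and turn from the pose commanded when the call began, along the tool's axes at that moment; what a row does not reach only later rows make up. A row lasts 1/12 s, in which the tool goes at most 41.7 mm and 7.16 degrees, less where a joint would pass 70% of its speed; a pose out of reach is approached as far as the arm can. A call with a gripper value outside its range is refused whole. The fingers move at their own pace and stop on an object; the grip force is fixed at half the most. Time passes only in rows, so rows that repeat a pose let the fingers close. It gives the time, the measured TCP pose, the force and the opening at its end, in the units of the state.
- r.sense(): the state, without advancing time (a new reading comes with each control period).
- r.capture(name): name is "side" or "top" or "wrist"; returns the picture (420x560x3 uint8, red, green, blue); there is no depth.
- r.calibration(name): a dict with "fx", "fy", "cx", "cy" (pixels), "rvec" (rotation vector, rad) and "tvec" (3), from world to camera coordinates, as OpenCV has them; the wrist camera has in their place "tool_from_camera" (4x4, takes a point from camera to tool coordinates, whose origin is the TCP and whose axes are the tool frame's). Camera axes: x right, y down, z forward; pixel columns grow to the right and rows downward; lengths in m; the calibration is good to about 2 mm. A picture is of the moment at which its call begins: read the wrist's pose just before it. calibration takes no time and is no camera call.
- r.finish_job(): hands the job in, once; it reports no verdict.
The state is a dict: "time_s": time; "joints": joint angles; "joint_velocities": joint speeds; "effort": joint torques, N m; "tcp_pos": TCP position; "ee_rot": TCP orientation; "wrist_force": force on the tool from outside, world axes, zero at the start; "moment": the same for the moment, N m; "gripper_width": opening from 0.0 (shut) to 1.0 (fully open).
Only numpy, scipy, OpenCV 4.12 (cv2) and the standard library are available. Lean on these libraries where they do the work, as an engineer would, in place of code of your own. Each camera call takes 0.05 s, during which the arm holds its last target.

## Task

The ceramic-painting session is over: put the four closed (capped) paint containers into the wooden caddy, each standing upright and fully down in the holder whose pocket matches its shape and size. Set them down rather than dropping them, and leave the two open, empty jars where they stand.

Things in the scene. Friction and masses are not known exactly. Their poses are not given: they have to be found in the camera images.
- large_round_jar: Closed round jar, 56 mm diameter, 60 mm high (cap 54 mm diameter, top 16 mm), about 140 g. Blue with a white screw cap and a blank paper band. Loose, stands upright on the table; origin at the centre of its underside, z up. 
- small_round_jar: Closed round jar, 36 mm diameter, 48 mm high including its cap of the same diameter (top 14 mm), about 60 g. Blue with a white screw cap and a blank paper band. Loose, stands upright on the table; origin at the centre of its underside, z up. 
- square_jar: Closed square jar, body 46 x 46 mm and 46 mm high, round cap 34 mm diameter above, 64 mm high in all, about 130 g. Blue with a white screw cap and a blank paper band. Loose, stands upright on the table; origin at the centre of its underside, z up. x and y along its sides.
- oblong_bottle: Closed flat bottle, body 60 mm along x by 34 mm along y and 58 mm high, narrow neck with a round cap 24 mm diameter above, 80 mm high in all, about 130 g. Blue with a white screw cap and a blank paper band. Loose, stands upright on the table; origin at the centre of its underside, z up. 
- holder_large_round: Holder for the large round jar: round pocket 74 mm diameter. Light wood block 86 x 86 x 16 with one grey-floored pocket 12 deep at its centre; fixed in the plywood caddy. Origin at the centre of the block's underside, z up; pocket floor 4 above the origin, block top 16 above it. x and y axes along the block's sides. (mm)
- holder_small_round: Holder for the small round jar: round pocket 54 mm diameter. Light wood block 86 x 86 x 16 with one grey-floored pocket 12 deep at its centre; fixed in the plywood caddy. Origin at the centre of the block's underside, z up; pocket floor 4 above the origin, block top 16 above it. (mm) The caddy: fixed tray 208 x 208 mm, rim 20 mm high, floor 5 mm above the table; 2 x 2 holders, centres 96 mm apart, in any order.
- holder_square: Holder for the square jar: square pocket 62 x 62 mm, sides along x and y. Light wood block 86 x 86 x 16 with one grey-floored pocket 12 deep at its centre; fixed in the plywood caddy. Origin at the centre of the block's underside, z up; pocket floor 4 above the origin, block top 16 above it. x and y axes along the block's sides. (mm)
- holder_oblong: Holder for the oblong bottle: pocket 76 mm along x by 50 mm along y. Light wood block 86 x 86 x 16 with one grey-floored pocket 12 deep at its centre; fixed in the plywood caddy. Origin at the centre of the block's underside, z up; pocket floor 4 above the origin, block top 16 above it. x and y axes along the block's sides. (mm)
- open_round_jar: Look-alike, to be left alone: open empty round jar without cap, 56 mm diameter, 50 mm high, hollow, blue, no paper band. Loose; origin at the centre of its underside.
- open_square_jar: Look-alike, to be left alone: open empty square jar without cap, 46 x 46 mm, 50 mm high, hollow, blue, no paper band. Loose; origin at the centre of its underside.
Mind the look-alikes: they are no part of the job. Leave any yellow look-alike of the square_jar alone.

How it is judged (in metres and radians):
At the end, for the whole second after the job is handed in: Each of the four capped containers stands upright (within 0.1 rad) on the floor of its own holder's pocket (centre within 15 mm of the holder's centre, underside less than 8 mm above the holder's underside), released and at rest; the two open jars stand upright within 25 mm of where they were (horizontal distance between large_round_jar and holder_large_round below 0.015 m and z of large_round_jar in the frame of holder_large_round below 0.008 m and angle between each of large_round_jar, small_round_jar, square_jar, oblong_bottle, open_round_jar, open_square_jar's own z axis and vertical below 0.1 rad and linear speed of each of large_round_jar, small_round_jar, square_jar, oblong_bottle below 0.02 m/s and horizontal distance between small_round_jar and holder_small_round below 0.015 m and z of small_round_jar in the frame of holder_small_round below 0.008 m and horizontal distance between square_jar and holder_square below 0.015 m and z of square_jar in the frame of holder_square below 0.008 m and horizontal distance between oblong_bottle and holder_oblong below 0.015 m and z of oblong_bottle in the frame of holder_oblong below 0.008 m and distance of each of open_round_jar, open_square_jar from where it was at the start of the episode below 0.025 m); the robot touches nothing.
It fails at once if a capped container is dropped: moves faster than 0.7 m/s (a fall of about 25 mm) while the fingers do not touch it ((linear speed of large_round_jar above 0.7 m/s and contact force between the fingers and large_round_jar below 0.05 N) or (linear speed of small_round_jar above 0.7 m/s and contact force between the fingers and small_round_jar below 0.05 N) or (linear speed of square_jar above 0.7 m/s and contact force between the fingers and square_jar below 0.05 N) or (linear speed of oblong_bottle above 0.7 m/s and contact force between the fingers and oblong_bottle below 0.05 N)).
It fails at once if an open jar is moved by more than 25 mm or tipped by more than 0.5 rad (distance of any of open_round_jar, open_square_jar from where it was at the start of the episode above 0.025 m or angle between any of open_round_jar, open_square_jar's own z axis and vertical above 0.5 rad).
It also fails if it takes over 112 s, if anything falls off the work surface, if the arm or the gripper's body presses on something with over 40 N, if the wrist force passes 120 N, or if a joint passes its speed limit or range.

## Working session

There is one attempt and no reset: what is moved stays moved. The work goes in short steps, Python scripts to look and compute and a tool call to move; the robot and the scene stay as the last step left them, time stands still between calls to the robot, and variables do not carry over. Pictures are saved under pics/ and viewed, and the job is handed in when it is done.

Besides the shell and the picture viewer there is one more tool, called in YAML: its name, and indented under it one key for each argument. move_arm: Moves the arm, as the interface text tells. Its arguments: {"type":"object","properties":{"increments":{"type":"array","items":{"type":"number"}}},"required":["increments"]}

```bash
mkdir -p pics
python3 - <<'E'
from station import r
import cv2,json
s=r.sense();print(s['time_s'],s['tcp_pos'],s['ee_rot'],s['gripper_width'],s['wrist_force'])
for n in('top','side'):
    cv2.imwrite(f'pics/{n}0.png',r.capture(n)[:,:,::-1]);print(n,r.calibration(n))
cv2.imwrite('pics/wrist0.png',r.capture('wrist')[:,:,::-1]);print(r.calibration('wrist'))
E
```

```text
0.0 [ 0.24417158 -0.57467613  0.22947932] [[-9.71124106e-04 -3.90874218e-01  9.20443590e-01]
 [ 1.95619866e-03  9.20441520e-01  3.90875403e-01]
 [-9.99997615e-01  2.18015905e-03 -1.29235325e-04]] 0.9981468781741244 [ 0.43335566  0.3177836  -0.68809476]
top {'fx': 485.15152364035157, 'fy': 485.15152364035157, 'cx': 277.9318733699389, 'cy': 214.52382767959625, 'rvec': array([ 2.16533347, -2.15185494,  0.08876659]), 'tvec': array([0.05434751, 0.50445525, 1.49148604])}
side {'fx': 475.75377145265264, 'fy': 475.75377145265264, 'cx': 277.5056615745506, 'cy': 203.42402775506687, 'rvec': array([ 1.061779  , -2.32687461,  1.12347405]), 'tvec': array([0.35848409, 0.24110457, 0.91552485])}
{'fx': 349.03348654323344, 'fy': 349.03348654323344, 'cx': 280.4606462314082, 'cy': 212.53432666501388, 'tool_from_camera': array([[ 1.00296437e-03, -2.96098495e-01,  9.55156885e-01,
        -1.53349510e-01],
       [ 9.99999323e-01, -2.67126033e-04, -1.13286029e-03,
        -2.12114700e-04],
       [ 5.90585495e-04,  9.55157375e-01,  2.96098026e-01,
        -8.14472768e-02],
       [ 0.00000000e+00,  0.00000000e+00,  0.00000000e+00,
         1.00000000e+00]])}
```

```bash
ls -la . pics
```

```text
.:
total 12
drwxr-xr-x  3 agent agent 4096 Dec  6 01:23 .
drwxr-xr-x 23 root  root  4096 Dec  6 01:23 ..
drwxr-xr-x  2 agent agent 4096 Dec  6 01:23 pics

pics:
total 936
drwxr-xr-x 2 agent agent   4096 Dec  6 01:23 .
drwxr-xr-x 3 agent agent   4096 Dec  6 01:23 ..
-rw-r--r-- 1 agent agent 373983 Dec  6 01:23 side0.png
-rw-r--r-- 1 agent agent 268213 Dec  6 01:23 top0.png
-rw-r--r-- 1 agent agent 302633 Dec  6 01:23 wrist0.png
```

View pics/top0.png

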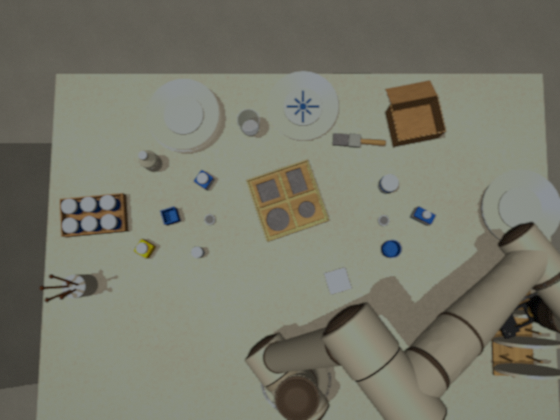

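View pics/side0.png

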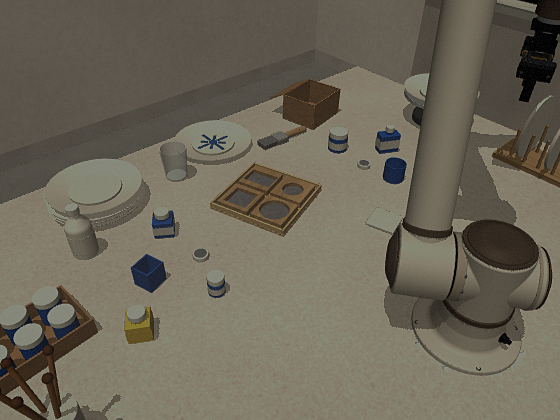

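View pics/wrist0.png

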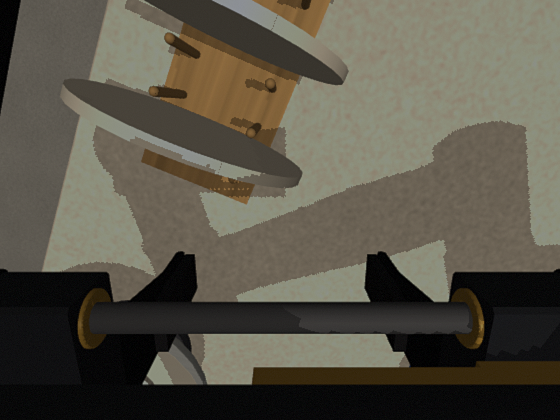

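The top view shows the caddy at (288,200). Candidates for each container:

| Container | Pixel | Other things it could be |
|---|---|---|
| Large round, capped | (390,184) | open (391,249), crate jars (92,215) |
| Oblong | (423,216) | none |
| Square, capped, blue | (204,180) | open (171,216), yellow (145,249) |
| Small round, capped | (198,253) | loose caps (211,219) and (384,221) |

I'll enlarge crops to confirm these.

```bash
cat > h.py <<'E'
import numpy as np,cv2
from station import r
def cam(n):
    c=r.calibration(n);K=np.array([[c['fx'],0,c['cx']],[0,c['fy'],c['cy']],[0,0,1]])
    if 'rvec' in c:
        R=cv2.Rodrigues(c['rvec'])[0];t=np.array(c['tvec']);return K,R.T,-R.T@t
    s=r.sense();T=np.eye(4);T[:3,:3]=s['ee_rot'];T[:3,3]=s['tcp_pos'];T=T@c['tool_from_camera'];return K,T[:3,:3],T[:3,3]
def ray(C,uv,z):
    K,R,o=C;uv=np.atleast_2d(np.array(uv,float));d=(np.c_[uv,np.ones(len(uv))]@np.linalg.inv(K).T)@R.T
    return o+d*((z-o[2])/d[:,2])[:,None]
def proj(C,P):
    K,R,o=C;p=(np.atleast_2d(P)-o)@R@K.T;return p[:,:2]/p[:,2:]
E
python3 - <<'E'
import cv2,numpy as np
t=cv2.imread('pics/top0.png');s=cv2.imread('pics/side0.png')
f=lambda im,x0,y0,x1,y1,w,h:cv2.resize(im[y0:y1,x0:x1],(w,h),interpolation=cv2.INTER_CUBIC)
cv2.imwrite('pics/c1.png',np.vstack([np.hstack([f(t,130,160,230,270,380,300),f(t,360,160,460,270,380,300)]),np.hstack([f(t,235,150,340,250,380,300),f(s,200,160,330,240,380,300)])]))
E
```

```text
(no output)
```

View pics/c1.png

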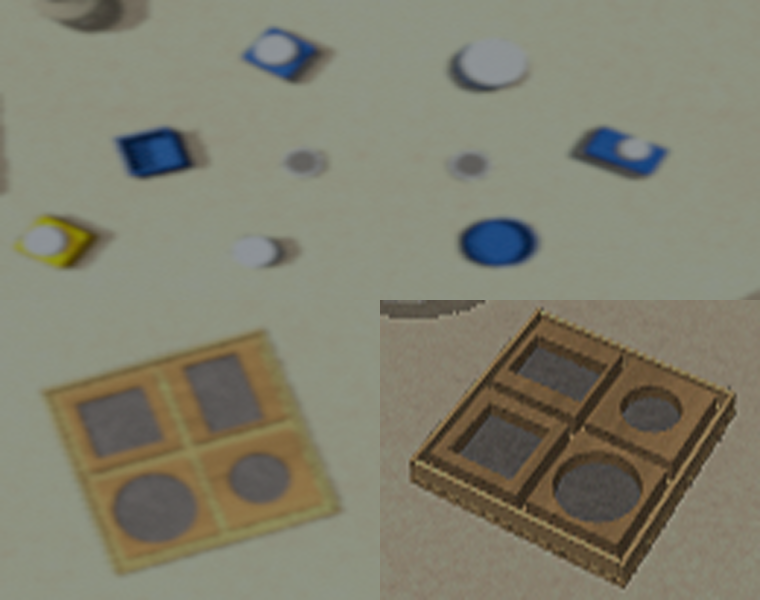

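The crops confirm it. Capped blue square is at (204,180), large round at (390,184), oblong at (423,216) and small round at (198,253). The pockets are square (267,191), oblong (297,181), large round (277,218) and small round (307,209). Next I'll measure them.

```bash
cat > m.py <<'E'
from h import *
C=cam('top')
im=cv2.imread('pics/top0.png');k=4
big=cv2.resize(im,None,fx=k,fy=k,interpolation=cv2.INTER_CUBIC);hsv=cv2.cvtColor(big,cv2.COLOR_BGR2HSV)
tob=lambda c:(np.asarray(c,float)+.5)/k-.5
def comp(mask,near):
    n,l,st,ce=cv2.connectedComponentsWithStats(mask.astype(np.uint8));
    best=min(range(1,n),key=lambda i:np.hypot(*(tob(ce[i])-near))+(1e3 if st[i,4]<150 else 0))
    return (l==best).astype(np.uint8),tob(ce[best]),st[best,4]/k/k
H,S,V=[hsv[:,:,i].astype(int) for i in range(3)]
blue=(H>100)&(H<130)&(S>110)
white=(S<38)&(V>135)
for n,uv,z,d in(('large',(390,184),.06,.054),('small',(198,253),.048,.036),('square',(203,179),.064,.034),('oblong',(427,216),.08,.024)):
    m,c,a=comp(white,uv);P=ray(C,c,z)[0];sc=C[2][2]-z
    print(n,'cap px',c.round(1),'diam mm',round(2*np.sqrt(a/np.pi)*sc/C[0][0,0]*1000,1),'xyz',P.round(4))
for n,uv,z in(('square',(204,181),.046),('oblong',(423,216),.058),('open_sq',(171,216),.05),('open_rd',(391,249),.05)):
    R=16
    x,y=uv;roi=np.zeros_like(blue);roi[(y-R)*k:(y+R)*k,(x-R)*k:(x+R)*k]=1
    m=((blue|(white&(n!='')))&roi).astype(np.uint8) if n in('square','oblong') else (blue&roi).astype(np.uint8)
    m,c,a=comp(m,uv);cs=max(cv2.findContours(m,0,1)[0],key=cv2.contourArea)[:,0]
    W=ray(C,tob(cs),z)[:,:2];(cx,cy),(w,h),an=cv2.minAreaRect((W*1000).astype(np.float32));print(n,'ctr',round(cx,1),round(cy,1),'size',round(w,1),round(h,1),'ang of w edge',round(an,1))
# pockets: grey
grey=(S<70)&(V<125)&(V>40)
for n,uv in(('square',(267,191)),('oblong',(297,181)),('large',(277,218)),('small',(307,209))):
    x,y=uv;R=17;roi=np.zeros_like(blue);roi[(y-R)*k:(y+R)*k,(x-R)*k:(x+R)*k]=1
    m,c,a=comp(grey&roi,uv);cs=max(cv2.findContours(m,0,1)[0],key=cv2.contourArea)[:,0]
    W=ray(C,tob(cs),.015)[:,:2];(cx,cy),(w,h),an=cv2.minAreaRect((W*1000).astype(np.float32));print('pocket',n,'ctr',round(cx,1),round(cy,1),'size',round(w,1),round(h,1),'ang',round(an,1),'centroid',ray(C,c,.015)[0].round(4))
E
python3 m.py
python3 - <<'E'
import cv2
im=cv2.cvtColor(cv2.imread('pics/top0.png'),cv2.COLOR_BGR2HSV)
for u,v in((390,184),(198,253),(203,179),(427,216),(267,191),(277,218),(280,195),(415,190)):print((u,v),im[v,u])
E
```

```text
large cap px [258.8 224.3] diam mm 1162.6 xyz [0.4704 0.1149 0.06  ]
small cap px [258.8 224.3] diam mm 1172.0 xyz [0.4714 0.1156 0.048 ]
square cap px [201.5 177.5] diam mm 29.0 xyz [0.6139 0.2935 0.064 ]
oblong cap px [530.2 242.6] diam mm 56.5 xyz [ 0.4186 -0.6934  0.08  ]
square ctr 612.2 291.0 size 44.9 42.5 ang of w edge 56.3
oblong ctr 501.4 -387.5 size 58.3 33.2 ang of w edge 63.1
open_sq ctr 496.8 390.8 size 46.7 47.8 ang of w edge 17.5
open_rd ctr 399.5 -287.6 size 49.4 56.2 ang of w edge 0.4
pocket square ctr 582.2 90.7 size 59.2 59.7 ang 19.4 centroid [0.5821 0.0906 0.015 ]
pocket oblong ctr 613.8 0.1 size 73.6 48.2 ang 18.8 centroid [6.135e-01 1.000e-04 1.500e-02]
pocket large ctr 491.4 59.1 size 70.2 70.0 ang 37.0 centroid [0.4912 0.059  0.015 ]
pocket small ctr 522.9 -31.4 size 50.8 49.6 ang 0.2 centroid [ 0.5231 -0.0316  0.015 ]
(390, 184) [101  14 149]
(198, 253) [107  15 151]
(203, 179) [107  15 151]
(427, 216) [101  14 149]
(267, 191) [ 8 11 94]
(277, 218) [ 6 13 95]
(280, 195) [ 18 107 122]
(415, 190) [ 35  33 145]
```

```bash
sed -i 's/^white=.*/white=(S<30)\&(V>120)\&(H>60)/' m.py; python3 m.py | head -5
python3 - <<'E'
from h import *
C=cam('side')
im=cv2.imread('pics/side0.png')
for n,P in dict(large=(.545,-.30,.06),square=(.6122,.2915,.064)).items():print(n,proj(C,P))
E
```

```text
large cap px [389.3 182.1] diam mm 50.9 xyz [ 0.6024 -0.2842  0.06  ]
small cap px [196.2 251.8] diam mm 33.8 xyz [0.3855 0.3072 0.048 ]
square cap px [201.4 177.3] diam mm 31.8 xyz [0.6146 0.2937 0.064 ]
oblong cap px [426.4 213.5] diam mm 22.5 xyz [ 0.5041 -0.3892  0.08  ]
square ctr 612.2 291.0 size 44.9 42.5 ang of w edge 56.3
large [[356.79158453 137.39292148]]
square [[161.28206214 211.14437044]]
```

```bash
cat > plan.py <<'E'
import sys
from h import *
from scipy.spatial.transform import Rotation as Ro
def down(jaw):
    a=np.radians(jaw);x=np.array([0,0,-1.]);y=np.array([np.cos(a),np.sin(a),0]);return np.c_[x,y,np.cross(x,y)]
def plan(x,y,z,jaw):
    s=r.sense();R=s['ee_rot'];p=s['tcp_pos']
    rv=Ro.from_matrix(R.T@down(jaw)).as_rotvec(degrees=True);d=R.T@(np.array([x,y,z])-p)
    print('t',round(s['time_s'],2),'tcp',p.round(4),'jaw',round(np.degrees(np.arctan2(R[1,1],R[0,1])),2),'j',s['joints'].round(1),'w',round(s['gripper_width']*87,1),'F',s['wrist_force'].round(1))
    print('rot',rv.round(2),'shift',d.round(4),'rows',round(max(np.linalg.norm(rv)/7.16,np.linalg.norm(d)/.0417),1))
if __name__=='__main__':plan(*map(float,sys.argv[1:]))
E
python3 plan.py .585 -.29 .25 109.2
```

```text
t 0.15 tcp [ 0.2443 -0.5748  0.2297] jaw 113.01 j [-52.2  22.1   0.4  -0.  -68.4 -14.8] w 86.7 F [ 0.  -0.4 -0.1]
rot [ 3.81 -0.01 -0.09] shift [-0.0201  0.129   0.425 ] rows 10.7
```

move_arm:
  increments: [0.4, 0, 0, -0.002, 0.01, 0.035, 0.087, 1, 0, 0, -0.004, 0.022, 0.073, 0.087, 1.5, 0, 0, -0.006, 0.034, 0.111, 0.087, 2, 0, 0, -0.008, 0.045, 0.149, 0.087, 2.5, 0, 0, -0.01, 0.057, 0.187, 0.087, 3, 0, 0, -0.012, 0.068, 0.225, 0.087, 3.4, 0, 0, -0.014, 0.08, 0.263, 0.087, 3.8, 0, 0, -0.016, 0.091, 0.301, 0.087, 3.8, 0, 0, -0.018, 0.103, 0.339, 0.087, 3.8, 0, 0, -0.02, 0.114, 0.377, 0.087, 3.8, 0, 0, -0.02, 0.124, 0.408, 0.087, 3.8, 0, 0, -0.02, 0.129, 0.425, 0.087]

```text
time_s: 1.15
tcp_pos: [0.5876, -0.2875, 0.2499]
ee_rot: [[-0.0, -0.332, 0.943], [0.001, 0.943, 0.332], [-1.0, 0.001, 0.0]]
wrist_force: [-0.1, -0.1, -0.5]
gripper_width: 1.0
```

```bash
python3 - <<'E'
from h import *
C=cam('wrist');cv2.imwrite('pics/w1.png',r.capture('wrist')[:,:,::-1])
for P in((.6024,-.2842,.06),(.504,-.389,.08)):print(proj(C,P).round(1))
E
python3 plan.py .6024 -.2842 .027 109.2
```

```text
[[279.2 203.3]]
[[201.7  66.4]]
t 1.2 tcp [ 0.5889 -0.2866  0.2494] jaw 109.48 j [-11.9  24.4   6.8  -0.  -72.4 -58.7] w 87.0 F [ 1.6 -1.  -0.5]
rot [ 0.28  0.03 -0.03] shift [ 0.2224 -0.0023  0.0135] rows 5.3
```

View pics/w1.png

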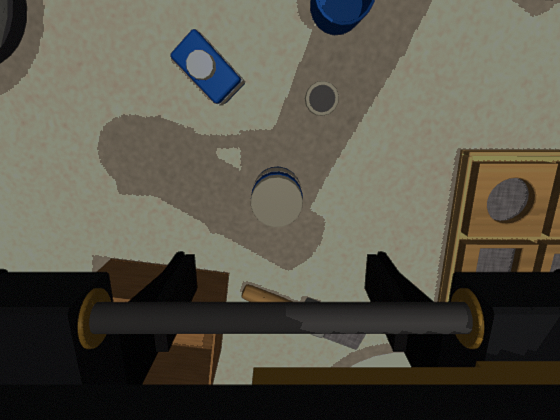

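The large jar's cap is at (277,201), against a prediction of (279,203). The bottle's cap is at (200,65). The two views agree to about 2 mm, so I'll refine from this picture.

```bash
cat > wm.py <<'E'
from h import *
def comp(m,near,minA=80):
    n,l,st,ce=cv2.connectedComponentsWithStats(m.astype(np.uint8))
    b=min(range(1,n),key=lambda i:np.hypot(*(ce[i]-near))+(1e4 if st[i,4]<minA else 0));return l==b,st[b,4]
def hull(C,m,z):
    cs=max(cv2.findContours(m.astype(np.uint8),0,1)[0],key=cv2.contourArea);return ray(C,cs[:,0],z)[:,:2]*1000
def masks(im):
    h=cv2.cvtColor(im,cv2.COLOR_BGR2HSV).astype(int);H,S,V=h[...,0],h[...,1],h[...,2];return H,S,V
E
python3 - <<'E'
from wm import *
C=cam('wrist');im=cv2.imread('pics/w1.png');H,S,V=masks(im)
for u in((277,201),(200,65),(277,178),(240,230),(220,85),(510,200),(500,240),(400,100)):print(u,H[u[1],u[0]],S[u[1],u[0]],V[u[1],u[0]])
E
```

```text
(277, 201) 24 45 118
(200, 65) 111 13 142
(277, 178) 23 46 123
(240, 230) 18 55 107
(220, 85) 108 208 119
(510, 200) 174 15 83
(500, 240) 17 150 51
(400, 100) 27 38 135
```

Run:
```python
from wm import *
C=cam('wrist');im=cv2.imread('pics/w1.png');H,S,V=masks(im)
print('large',ray(C,(276.8,201.3),.06),ray(C,[(251,201),(303,201)],.06))
m,a=comp((S<30)&(H>60)&(V>110),(200,65));W=hull(C,m,.08);print('obl cap',cv2.minEnclosingCircle(W.astype(np.float32)))
b,_=comp((H>100)&(H<120)&(S>150)&(V>85),(220,85));
W=hull(C,b|m,.058);print('obl body',cv2.minAreaRect(W.astype(np.float32)))
cv2.imwrite('pics/w1c.png',cv2.resize(im[150:250,220:340],(720,600),interpolation=cv2.INTER_CUBIC))
```

```text
large [[ 0.60249475 -0.28630398  0.06      ]] [[ 0.61094018 -0.31116893  0.06      ]
 [ 0.59331688 -0.26126621  0.06      ]]
obl cap ((503.8338623046875, -390.5973815917969), 11.135090827941895)
obl body ((504.28619384765625, -390.5487060546875), (57.89424133300781, 31.959659576416016), 62.902130126953125)
```

View pics/w1c.png

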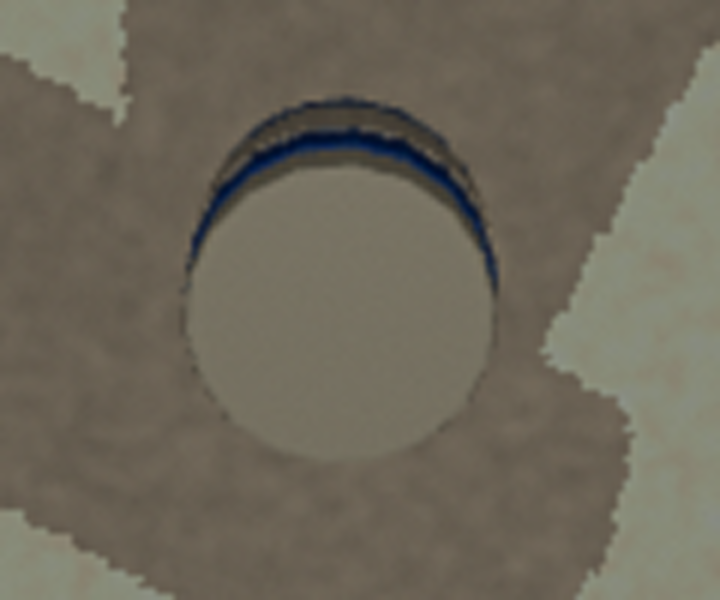

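The large jar's cap centre is at pixel (276.8,202), giving (0.6015,-0.286) and a diameter of about 53 mm, which matches. The bottle is at (0.504,-0.3905) with its long axis at 63°. I'll grasp the large jar now.

```bash
python3 plan.py .6015 -.2862 .027 109.2
```

```text
t 1.2 tcp [ 0.5889 -0.2866  0.2494] jaw 109.48 j [-11.9  24.4   6.8  -0.  -72.4 -58.7] w 87.0 F [ 1.6 -1.  -0.5]
rot [ 0.28  0.03 -0.03] shift [ 0.2224 -0.0039  0.012 ] rows 5.3
```

move_arm:
  increments: [0, 0, 0, 0, 0, 0, 0.087, 0, 0, 0, 0, 0, 0, 0.087, 0, 0, 0, 0, 0, 0, 0.087, 0, 0, 0, 0, 0, 0, 0.087]

```text
time_s: 1.53
tcp_pos: [0.5841, -0.2914, 0.2507]
ee_rot: [[-0.0, -0.327, 0.945], [-0.0, 0.945, 0.327], [-1.0, 0.0, -0.0]]
wrist_force: [-0.1, 0.5, -0.3]
gripper_width: 1.0
```

```bash
python3 plan.py .6015 -.2862 .027 109.2
```

```text
t 1.53 tcp [ 0.5841 -0.2914  0.2507] jaw 109.12 j [-12.3  24.1   6.6   0.  -72.5 -58.5] w 87.0 F [-0.1  0.5 -0.3]
rot [-0.08 -0.01 -0.  ] shift [ 0.2237 -0.0008  0.0182] rows 5.4
```

move_arm:
  increments: [0, 0, 0, 0.015, -0.0005, 0.006, 0.087, 0, 0, 0, 0.04, -0.001, 0.012, 0.087, 0, 0, 0, 0.07, -0.0013, 0.0165, 0.087, 0, 0, 0, 0.1, -0.0013, 0.0175, 0.087, 0, 0, 0, 0.13, -0.0013, 0.0175, 0.087, 0, 0, 0, 0.155, -0.0013, 0.0175, 0.087, 0, 0, 0, 0.177, -0.0013, 0.0175, 0.087, 0, 0, 0, 0.195, -0.0013, 0.0175, 0.087, 0, 0, 0, 0.209, -0.0013, 0.0175, 0.087, 0, 0, 0, 0.219, -0.0013, 0.0175, 0.087, 0, 0, 0, 0.224, -0.0013, 0.0175, 0.087, 0, 0, 0, 0.224, -0.0013, 0.0175, 0.087]

```text
time_s: 2.53
tcp_pos: [0.6012, -0.2862, 0.0257]
ee_rot: [[-0.002, -0.328, 0.945], [0.0, 0.945, 0.328], [-1.0, 0.001, -0.001]]
wrist_force: [-0.5, 0.5, -0.1]
gripper_width: 0.998
```

```bash
python3 plan.py .6015 -.2862 .027 109.2;python3 - <<'E'
from h import *
cv2.imwrite('pics/w2.png',r.capture('wrist')[:,:,::-1])
E
```

```text
t 2.53 tcp [ 0.6012 -0.2862  0.0257] jaw 109.16 j [-11.6  36.9  -6.2  -0.  -47.  -59.3] w 86.8 F [-0.5  0.5 -0.1]
rot [-0.04 -0.08 -0.06] shift [-0.0013 -0.0001  0.0003] rows 0.0
```

View pics/w2.png

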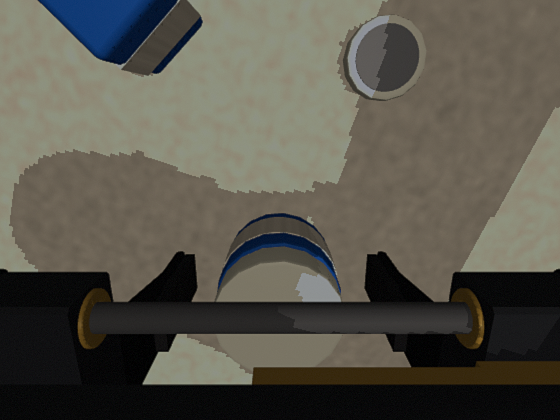

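The jar is centred between the fingers, spanning columns 218–341. Closing the gripper.

move_arm:
  increments: [0, 0, 0, -0.001, 0, 0, 0.04, 0, 0, 0, -0.001, 0, 0, 0.04, 0, 0, 0, -0.001, 0, 0, 0.04, 0, 0, 0, -0.001, 0, 0, 0.04, 0, 0, 0, -0.001, 0, 0, 0.04, 0, 0, 0, -0.001, 0, 0, 0.04, 0, 0, 0, -0.001, 0, 0, 0.04, 0, 0, 0, -0.001, 0, 0, 0.04]

```text
time_s: 3.25
tcp_pos: [0.6024, -0.2858, 0.028]
ee_rot: [[0.001, -0.329, 0.944], [-0.0, 0.944, 0.329], [-1.0, -0.001, 0.0]]
wrist_force: [-0.4, 0.9, 2.4]
gripper_width: 0.634
```

```bash
python3 plan.py .6015 -.2862 .177 109.2;python3 plan.py .491 .059 .177 109.2
```

```text
t 3.25 tcp [ 0.6024 -0.2858  0.028 ] jaw 109.23 j [-11.5  36.7  -6.1   0.  -47.1 -59.3] w 55.2 F [-0.4  0.9  2.4]
rot [0.03 0.03 0.03] shift [-1.49e-01 -1.00e-04 -9.00e-04] rows 3.6
t 3.25 tcp [ 0.6024 -0.2858  0.028 ] jaw 109.23 j [-11.5  36.7  -6.1   0.  -47.1 -59.3] w 55.2 F [-0.4  0.9  2.4]
rot [0.03 0.03 0.03] shift [-0.1492  0.3622  0.0085] rows 9.4
```

Gripped, with a width of 55.2 mm. Lifting and carrying it over its pocket.

move_arm:
  increments: [0, 0, 0, -0.008, 0, 0, 0.04, 0, 0, 0, -0.025, 0, 0, 0.04, 0, 0, 0, -0.05, 0, 0, 0.04, 0, 0, 0, -0.075, 0.005, 0, 0.04, 0, 0, 0, -0.095, 0.018, 0, 0.04, 0, 0, 0, -0.11, 0.038, 0.001, 0.04, 0, 0, 0, -0.118, 0.065, 0.002, 0.04, 0, 0, 0, -0.12, 0.095, 0.003, 0.04, 0, 0, 0, -0.12, 0.128, 0.004, 0.04, 0, 0, 0, -0.12, 0.162, 0.004, 0.04, 0, 0, 0, -0.12, 0.196, 0.005, 0.04, 0, 0, 0, -0.12, 0.23, 0.006, 0.04]

```text
time_s: 4.25
tcp_pos: [0.5307, -0.0652, 0.1476]
ee_rot: [[-0.001, -0.329, 0.944], [0.0, 0.944, 0.329], [-1.0, 0.001, -0.001]]
wrist_force: [2.2, 0.5, -1.4]
gripper_width: 0.639
```

move_arm:
  increments: [0, 0, 0, 0, 0.032, 0, 0.04, 0, 0, 0, 0, 0.06, 0.001, 0.04, 0, 0, 0, 0, 0.084, 0.001, 0.04, 0, 0, 0, 0, 0.104, 0.002, 0.04, 0, 0, 0, 0, 0.119, 0.002, 0.04, 0, 0, 0, 0, 0.128, 0.002, 0.04, 0, 0, 0, 0, 0.132, 0.002, 0.04, 0, 0, 0, 0, 0.132, 0.002, 0.04, 0, 0, 0, 0, 0.132, 0.002, 0.04, 0, 0, 0, 0, 0.132, 0.002, 0.04]

```text
time_s: 5.08
tcp_pos: [0.4906, 0.058, 0.1475]
ee_rot: [[-0.0, -0.328, 0.945], [-0.0, 0.945, 0.328], [-1.0, -0.0, -0.0]]
wrist_force: [0.3, -0.1, -1.6]
gripper_width: 0.637
```

```bash
python3 plan.py .491 .059 .039 109.2;python3 - <<'E'
from h import *
C=cam('wrist');cv2.imwrite('pics/w3.png',r.capture('wrist')[:,:,::-1])
for P in((.491,.059,.021),(.523,-.0316,.021),(.582,.0906,.021),(.6135,0,.021)):print(proj(C,P).round(1))
E
```

```text
t 5.08 tcp [0.4906 0.058  0.1475] jaw 109.16 j [ 25.6  14.1 -24.4   0.  -51.5 -96.5] w 55.4 F [ 0.3 -0.1 -1.6]
rot [-0.04 -0.02  0.01] shift [0.1085 0.0008 0.0007] rows 2.6
[[282.  207.3]]
[[167.1 207.9]]
[[281.9 308.1]]
[[177.4 308.1]]
```

View pics/w3.png

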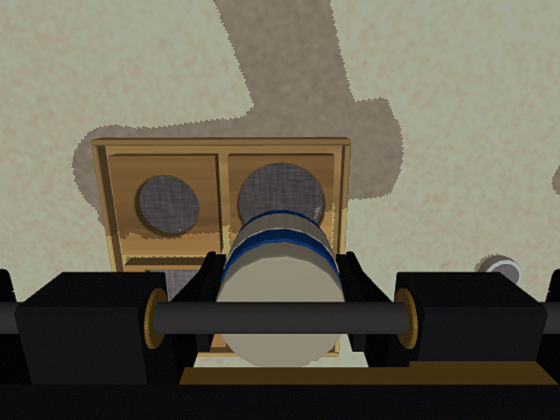

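The pockets sit where predicted: large at (281.5,207), small at (167,207). Lowering.

move_arm:
  increments: [0, 0, 0, 0.008, 0.0004, 0.0003, 0.04, 0, 0, 0, 0.022, 0.0008, 0.0007, 0.04, 0, 0, 0, 0.04, 0.0008, 0.0007, 0.04, 0, 0, 0, 0.058, 0.0008, 0.0007, 0.04, 0, 0, 0, 0.074, 0.0008, 0.0007, 0.04, 0, 0, 0, 0.087, 0.0008, 0.0007, 0.04, 0, 0, 0, 0.097, 0.0008, 0.0007, 0.04, 0, 0, 0, 0.103, 0.0008, 0.0007, 0.04, 0, 0, 0, 0.107, 0.0008, 0.0007, 0.04, 0, 0, 0, 0.109, 0.0008, 0.0007, 0.04, 0, 0, 0, 0.1095, 0.0008, 0.0007, 0.04, 0, 0, 0, 0.1095, 0.0008, 0.0007, 0.04]

```text
time_s: 6.13
tcp_pos: [0.4912, 0.0598, 0.0384]
ee_rot: [[0.001, -0.329, 0.944], [0.0, 0.944, 0.329], [-1.0, 0.0, 0.001]]
wrist_force: [0.1, -0.1, -1.5]
gripper_width: 0.637
```

```bash
python3 plan.py .491 .059 .037 109.2
```

```text
t 6.13 tcp [0.4912 0.0598 0.0384] jaw 109.22 j [ 25.8  23.2 -31.2   0.  -35.5 -96.6] w 55.4 F [ 0.1 -0.1 -1.5]
rot [ 0.02  0.05 -0.  ] shift [ 0.0014 -0.0006 -0.0005] rows 0.0
```

move_arm:
  increments: [0, 0, 0, 0.0008, 0, 0, 0.04, 0, 0, 0, 0.0014, 0, 0, 0.04, 0, 0, 0, 0.0018, 0, 0, 0.04, 0, 0, 0, 0.0018, 0, 0, 0.04]

```text
time_s: 6.47
tcp_pos: [0.4912, 0.0599, 0.0369]
ee_rot: [[0.001, -0.329, 0.944], [0.0, 0.944, 0.329], [-1.0, -0.0, 0.001]]
wrist_force: [-1.5, 0.8, 2.3]
gripper_width: 0.639
```

Contact at +2.3 N, so the jar is seated. Opening and lifting.

move_arm:
  increments: [0, 0, 0, 0, 0, 0, 0.075, 0, 0, 0, 0, 0, 0, 0.075, 0, 0, 0, 0, 0, 0, 0.075, 0, 0, 0, 0, 0, 0, 0.075, 0, 0, 0, -0.01, 0, 0, 0.075, 0, 0, 0, -0.03, 0, 0, 0.075, 0, 0, 0, -0.06, 0, 0, 0.075, 0, 0, 0, -0.095, 0, 0, 0.075, 0, 0, 0, -0.13, 0, 0, 0.087, 0, 0, 0, -0.16, 0, 0, 0.087, 0, 0, 0, -0.18, 0, 0, 0.087, 0, 0, 0, -0.19, 0, 0, 0.087]

```text
time_s: 7.47
tcp_pos: [0.4921, 0.0601, 0.2296]
ee_rot: [[0.006, -0.33, 0.944], [0.002, 0.944, 0.329], [-1.0, 0.0, 0.006]]
wrist_force: [0.2, -0.4, -0.1]
gripper_width: 0.983
```

```bash
python3 plan.py .37 .30 .23 109.2;python3 - <<'E'
from h import *
cv2.imwrite('pics/w4.png',r.capture('wrist')[:,:,::-1])
E
```

```text
t 7.47 tcp [0.4921 0.0601 0.2296] jaw 109.24 j [ 25.8   9.3 -17.5   0.  -62.9 -96.6] w 85.5 F [ 0.2 -0.4 -0.1]
rot [ 0.04  0.35 -0.  ] shift [-0.0006  0.2668 -0.0362] rows 6.5
```

View pics/w4.png

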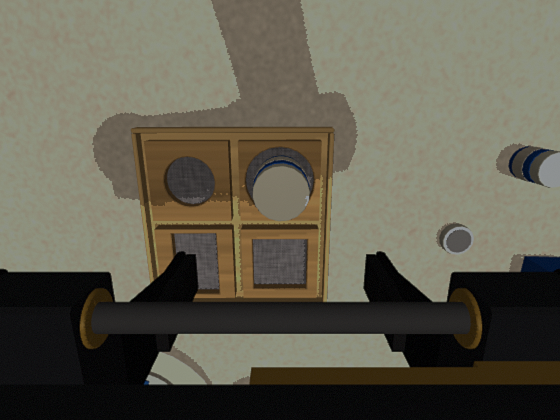

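The large jar sits in its pocket, cap at (281,193). On to the small jar.

move_arm:
  increments: [0, 0, 0, 0, 0.012, -0.002, 0.087, 0, 0, 0, 0, 0.038, -0.005, 0.087, 0, 0, 0, 0, 0.07, -0.01, 0.087, 0, 0, 0, 0, 0.105, -0.014, 0.087, 0, 0, 0, 0, 0.14, -0.019, 0.087, 0, 0, 0, 0, 0.175, -0.024, 0.087, 0, 0, 0, 0, 0.205, -0.028, 0.087, 0, 0, 0, 0, 0.23, -0.032, 0.087, 0, 0, 0, 0, 0.25, -0.034, 0.087, 0, 0, 0, 0, 0.262, -0.036, 0.087, 0, 0, 0, 0, 0.267, -0.036, 0.087, 0, 0, 0, 0, 0.267, -0.036, 0.087]

```text
time_s: 8.52
tcp_pos: [0.3685, 0.3002, 0.2252]
ee_rot: [[-0.001, -0.33, 0.944], [-0.002, 0.944, 0.33], [-1.0, -0.001, -0.002]]
wrist_force: [-0.1, 0.6, -0.3]
gripper_width: 0.999
```

```bash
python3 plan.py .3855 .307 .026 109.2;python3 - <<'E'
from wm import *
C=cam('wrist');im=np.ascontiguousarray(r.capture('wrist')[:,:,::-1]);cv2.imwrite('pics/w5.png',im)
print(proj(C,(.3855,.307,.048)))
H,S,V=masks(im);uv=proj(C,(.3855,.307,.048))[0]
m,a=comp((S<30)&(H>60)&(V>110),uv);print(a,cv2.minEnclosingCircle(hull(C,m,.048).astype(np.float32)))
E
```

```text
t 8.52 tcp [0.3685 0.3002 0.2252] jaw 109.28 j [  58.8    7.6  -20.2   -0.   -62.3 -129.5] w 86.9 F [-0.1  0.6 -0.3]
rot [ 0.08 -0.1   0.07] shift [0.1992 0.0011 0.0186] rows 4.8
[[282.13047841 210.13934781]]
163 ((393.7563171386719, 309.75128173828125), 12.967279434204102)
```

View pics/w5.png

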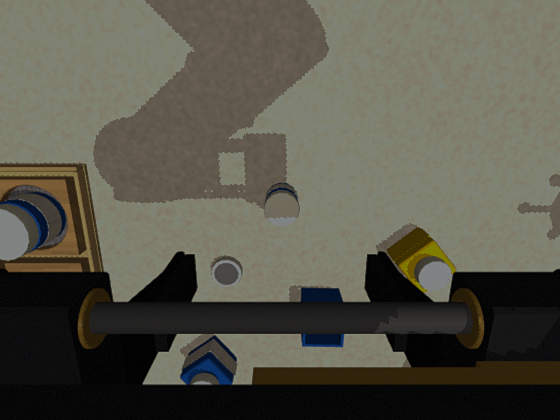

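The jar's cap is at (281.5,208.5), against a prediction of (282,210). I'll descend with that correction, keeping the opening narrower.

Run:
```python
from h import *
C=cam('wrist');print(ray(C,[(281.5,208.5),(264,208),(299,208)],.048))
im=cv2.imread('pics/w5.png');cv2.imwrite('pics/w5c.png',cv2.resize(im[170:245,240:330],(720,600),interpolation=cv2.INTER_CUBIC))
```

```text
[[0.38453483 0.30525167 0.048     ]
 [0.38974535 0.28875252 0.048     ]
 [0.37835279 0.32140744 0.048     ]]
```

View pics/w5c.png

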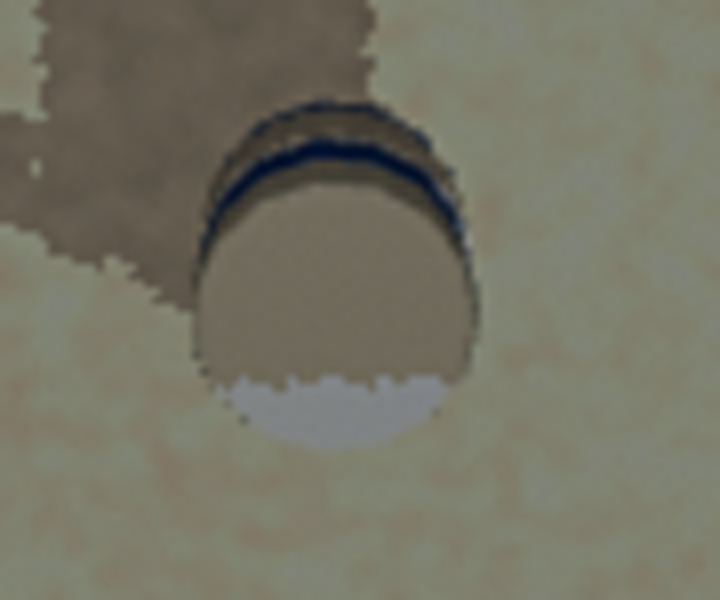

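move_arm:
  increments: [0, 0, 0, 0.012, 0, 0.005, 0.07, 0, 0, 0, 0.035, 0, 0.011, 0.07, 0, 0, 0, 0.063, 0, 0.016, 0.07, 0, 0, 0, 0.093, 0, 0.0175, 0.07, 0, 0, 0, 0.12, 0, 0.0177, 0.07, 0, 0, 0, 0.143, 0, 0.0177, 0.07, 0, 0, 0, 0.162, 0, 0.0177, 0.07, 0, 0, 0, 0.177, 0, 0.0177, 0.07, 0, 0, 0, 0.188, 0, 0.0177, 0.07, 0, 0, 0, 0.195, 0, 0.0177, 0.07, 0, 0, 0, 0.198, 0, 0.0177, 0.07, 0, 0, 0, 0.198, 0, 0.0177, 0.07]

```text
time_s: 9.57
tcp_pos: [0.3859, 0.305, 0.0278]
ee_rot: [[-0.001, -0.328, 0.945], [-0.001, 0.945, 0.328], [-1.0, -0.001, -0.001]]
wrist_force: [-0.6, 0.6, 0.2]
gripper_width: 0.804
```

```bash
python3 plan.py .3852 .306 .026 109.2;python3 - <<'E'
from h import *
cv2.imwrite('pics/w6.png',r.capture('wrist')[:,:,::-1])
E
```

```text
t 9.57 tcp [0.3859 0.305  0.0278] jaw 109.16 j [  57.3   24.1  -32.     0.   -34.  -128.1] w 69.9 F [-0.6  0.6  0.2]
rot [-0.04 -0.05  0.04] shift [ 0.0018  0.0012 -0.0003] rows 0.1
```

View pics/w6.png

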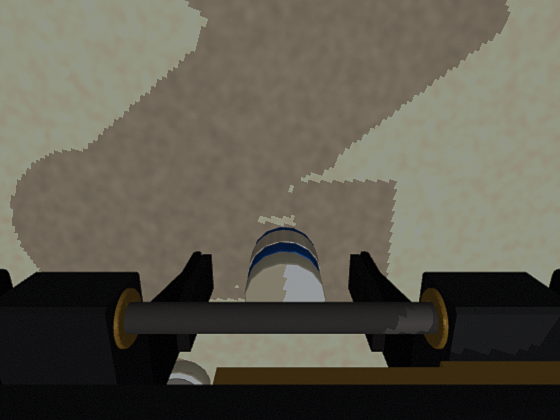

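The jar spans columns 246–324, centre 285 against a finger centre of 281. I'll nudge 1.5 mm and close.

move_arm:
  increments: [0, 0, 0, 0.001, 0.0015, 0, 0.07, 0, 0, 0, 0.001, 0.0015, 0, 0.06, 0, 0, 0, 0.001, 0.0015, 0, 0.05, 0, 0, 0, 0.001, 0.0015, 0, 0.04, 0, 0, 0, 0.001, 0.0015, 0, 0.025, 0, 0, 0, 0.001, 0.0015, 0, 0.025, 0, 0, 0, 0.001, 0.0015, 0, 0.025, 0, 0, 0, 0.001, 0.0015, 0, 0.025, 0, 0, 0, 0.001, 0.0015, 0, 0.025, 0, 0, 0, 0.001, 0.0015, 0, 0.025]

```text
time_s: 10.45
tcp_pos: [0.3852, 0.3072, 0.0273]
ee_rot: [[-0.0, -0.329, 0.944], [-0.0, 0.944, 0.329], [-1.0, -0.0, -0.0]]
wrist_force: [-1.1, -0.4, 1.5]
gripper_width: 0.403
```

```bash
python3 plan.py .523 -.0316 .167 109.2
```

```text
t 10.45 tcp [0.3852 0.3072 0.0273] jaw 109.23 j [  57.5   24.1  -32.     0.   -33.9 -128.3] w 35.1 F [-1.1 -0.4  1.5]
rot [ 0.03 -0.    0.  ] shift [-0.1397 -0.3653  0.0186] rows 9.4
```

Gripped at 35.1 mm. Carrying it to the small pocket.

move_arm:
  increments: [0, 0, 0, -0.008, 0, 0, 0.025, 0, 0, 0, -0.025, 0, 0, 0.025, 0, 0, 0, -0.05, 0, 0, 0.025, 0, 0, 0, -0.08, -0.005, 0, 0.025, 0, 0, 0, -0.107, -0.018, 0.001, 0.025, 0, 0, 0, -0.126, -0.038, 0.002, 0.025, 0, 0, 0, -0.136, -0.065, 0.003, 0.025, 0, 0, 0, -0.14, -0.095, 0.005, 0.025, 0, 0, 0, -0.14, -0.128, 0.006, 0.025, 0, 0, 0, -0.14, -0.162, 0.008, 0.025, 0, 0, 0, -0.14, -0.196, 0.01, 0.025, 0, 0, 0, -0.14, -0.23, 0.012, 0.025]

```text
time_s: 11.45
tcp_pos: [0.4723, 0.0924, 0.1679]
ee_rot: [[0.0, -0.33, 0.944], [0.0, 0.944, 0.33], [-1.0, 0.0, 0.001]]
wrist_force: [-0.2, 0.7, -0.8]
gripper_width: 0.409
```

move_arm:
  increments: [0, 0, 0, 0, -0.032, 0.001, 0.025, 0, 0, 0, 0, -0.06, 0.003, 0.025, 0, 0, 0, 0, -0.085, 0.004, 0.025, 0, 0, 0, 0, -0.106, 0.005, 0.025, 0, 0, 0, 0, -0.121, 0.006, 0.025, 0, 0, 0, 0, -0.131, 0.0065, 0.025, 0, 0, 0, 0, -0.1353, 0.0066, 0.025, 0, 0, 0, 0, -0.1353, 0.0066, 0.025, 0, 0, 0, 0, -0.1353, 0.0066, 0.025, 0, 0, 0, 0, -0.1353, 0.0066, 0.025]

```text
time_s: 12.28
tcp_pos: [0.5227, -0.0309, 0.1673]
ee_rot: [[-0.0, -0.33, 0.944], [0.0, 0.944, 0.33], [-1.0, 0.0, -0.0]]
wrist_force: [0.2, -0.8, -1.0]
gripper_width: 0.408
```

```bash
python3 plan.py .523 -.0316 .0368 109.2;python3 - <<'E'
from h import *
C=cam('wrist');cv2.imwrite('pics/w7.png',r.capture('wrist')[:,:,::-1]);print(proj(C,(.523,-.0316,.021)))
E
```

```text
t 12.28 tcp [ 0.5227 -0.0309  0.1673] jaw 109.28 j [ 14.4  15.5 -19.   -0.  -55.5 -85.1] w 35.5 F [ 0.2 -0.8 -1. ]
rot [ 0.08 -0.   -0.01] shift [ 1.305e-01 -8.000e-04  1.000e-04] rows 3.1
[[280.20191385 200.26945207]]
```

View pics/w7.png

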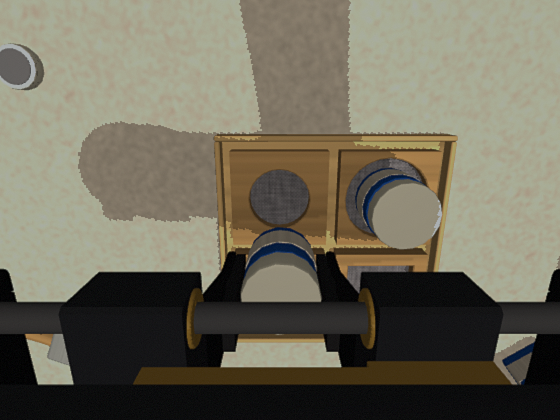

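move_arm:
  increments: [0, 0, 0, 0.008, 0, 0, 0.025, 0, 0, 0, 0.023, 0, 0, 0.025, 0, 0, 0, 0.043, 0, 0, 0.025, 0, 0, 0, 0.064, -0.0004, 0, 0.025, 0, 0, 0, 0.084, -0.0004, 0, 0.025, 0, 0, 0, 0.101, -0.0004, 0, 0.025, 0, 0, 0, 0.114, -0.0004, 0, 0.025, 0, 0, 0, 0.122, -0.0004, 0, 0.025, 0, 0, 0, 0.127, -0.0004, 0, 0.025, 0, 0, 0, 0.129, -0.0004, 0, 0.025, 0, 0, 0, 0.1305, -0.0004, 0, 0.025, 0, 0, 0, 0.1313, -0.0004, 0, 0.025]

```text
time_s: 13.33
tcp_pos: [0.5236, -0.0318, 0.0364]
ee_rot: [[0.001, -0.329, 0.944], [0.0, 0.944, 0.329], [-1.0, -0.0, 0.001]]
wrist_force: [0.2, -0.1, -0.1]
gripper_width: 0.405
```

move_arm:
  increments: [0, 0, 0, 0.0004, 0, 0, 0.025, 0, 0, 0, 0.0004, 0, 0, 0.025]

```text
time_s: 13.5
tcp_pos: [0.5237, -0.0318, 0.0363]
ee_rot: [[0.002, -0.329, 0.944], [0.0, 0.944, 0.329], [-1.0, -0.0, 0.002]]
wrist_force: [-0.3, 0.4, 0.5]
gripper_width: 0.407
```

The force went from −1.0 to +0.5 N, so it is seated. Release and lift.

move_arm:
  increments: [0, 0, 0, 0, 0, 0, 0.06, 0, 0, 0, 0, 0, 0, 0.06, 0, 0, 0, 0, 0, 0, 0.06, 0, 0, 0, 0, 0, 0, 0.06, 0, 0, 0, -0.01, 0, 0, 0.06, 0, 0, 0, -0.03, 0, 0, 0.06, 0, 0, 0, -0.06, 0, 0, 0.06, 0, 0, 0, -0.095, 0, 0, 0.06, 0, 0, 0, -0.13, 0, 0, 0.075, 0, 0, 0, -0.16, 0, 0, 0.08, 0, 0, 0, -0.18, 0, 0, 0.087, 0, 0, 0, -0.19, 0, 0, 0.087]

```text
time_s: 14.5
tcp_pos: [0.5244, -0.0319, 0.2299]
ee_rot: [[0.007, -0.33, 0.944], [0.001, 0.944, 0.33], [-1.0, -0.001, 0.007]]
wrist_force: [0.7, 0.3, 0.2]
gripper_width: 0.909
```

```bash
python3 plan.py .61 .28 .23 146.5;python3 - <<'E'
from h import *
cv2.imwrite('pics/w8.png',r.capture('wrist')[:,:,::-1])
E
```

```text
t 14.5 tcp [ 0.5244 -0.0319  0.2299] jaw 109.25 j [ 14.3  12.2 -13.8   0.1 -63.7 -85. ] w 79.1 F [0.7 0.3 0.2]
rot [-37.25   0.35   0.21] shift [0.0008 0.2663 0.1836] rows 7.8
```

View pics/w8.png

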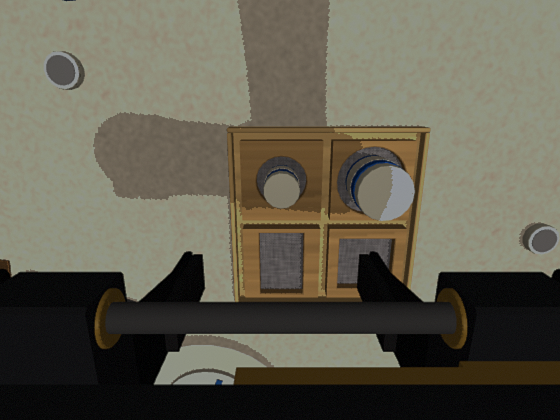

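Both jars are seated, caps at (282,188) and (385,192). Next, move above the square jar.

move_arm:
  increments: [-1, 0, 0, 0, 0.01, 0.007, 0.087, -4, 0, 0, 0, 0.034, 0.024, 0.087, -9, 0, 0, 0, 0.065, 0.045, 0.087, -14, 0, 0, 0, 0.097, 0.067, 0.087, -19, 0, 0, 0, 0.13, 0.09, 0.087, -24, 0, 0, 0, 0.163, 0.112, 0.087, -28.5, 0, 0, 0, 0.195, 0.134, 0.087, -32, 0, 0, 0, 0.222, 0.153, 0.087, -34.5, 0, 0, 0, 0.244, 0.168, 0.087, -36.3, 0, 0, 0, 0.258, 0.178, 0.087, -37.2, 0, 0, 0, 0.266, 0.184, 0.087, -37.2, 0, 0, 0, 0.266, 0.184, 0.087]

```text
time_s: 15.55
tcp_pos: [0.6088, 0.2816, 0.2225]
ee_rot: [[-0.003, -0.834, 0.551], [-0.002, 0.551, 0.834], [-1.0, 0.002, -0.004]]
wrist_force: [0.0, -0.5, 0.1]
gripper_width: 1.002
```

```bash
python3 plan.py .613 .292 .027 146.3;python3 - <<'E'
from wm import *
C=cam('wrist');im=np.ascontiguousarray(r.capture('wrist')[:,:,::-1]);cv2.imwrite('pics/w9.png',im)
uv=proj(C,(.613,.292,.064))[0];print(uv)
H,S,V=masks(im)
m,a=comp((S<32)&(H>60)&(V>95),uv);print(a,cv2.minEnclosingCircle(hull(C,m,.064).astype(np.float32)))
b,a=comp((H>100)&(H<125)&(S>150)&(V>75),uv);print(a,cv2.minAreaRect(hull(C,b|m,.046).astype(np.float32)))
x,y=uv.astype(int);c=im[max(y-50,0):y+50,x-60:x+60];cv2.imwrite('pics/w9c.png',cv2.resize(c,(720,600),interpolation=cv2.INTER_CUBIC));print(x-60,max(y-50,0),c.shape)
E
```

```text
t 15.55 tcp [0.6088 0.2816 0.2225] jaw 146.55 j [ 38.6  26.9   7.1  -0.  -70.4 -72. ] w 87.2 F [ 0.  -0.5  0.1]
rot [ 0.25 -0.21 -0.1 ] shift [0.1955 0.0018 0.0117] rows 4.7
[283.16052369 209.12378353]
849 ((613.80712890625, 291.7539367675781), 16.191898345947266)
873 ((613.578369140625, 291.4876708984375), (44.01915740966797, 43.897254943847656), 56.00041198730469)
223 159 (100, 120, 3)
```

View pics/w9.png

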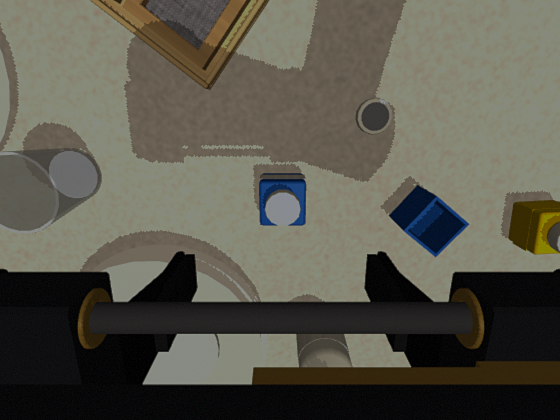

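View pics/w9c.png

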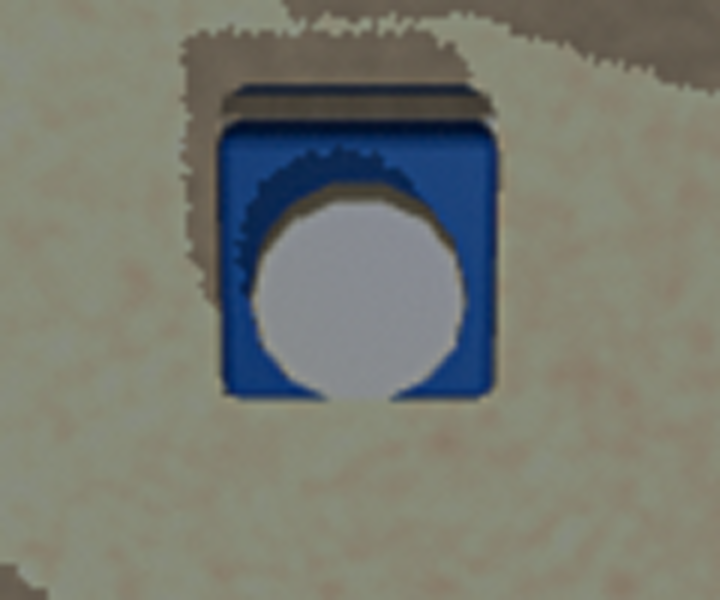

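The blue capped square jar is at crop centre (360,260), measured at (0.6136,0.2916) with sides at 56°/146°, so it lines up with the jaws. Descending.

move_arm:
  increments: [0.2, 0, 0, 0.012, 0.0005, 0.003, 0.087, 0.4, 0, 0, 0.035, 0.001, 0.006, 0.087, 0.4, 0, 0, 0.063, 0.0015, 0.01, 0.08, 0.4, 0, 0, 0.093, 0.0015, 0.011, 0.08, 0.4, 0, 0, 0.12, 0.0015, 0.011, 0.08, 0.4, 0, 0, 0.143, 0.0015, 0.011, 0.08, 0.4, 0, 0, 0.162, 0.0015, 0.011, 0.08, 0.4, 0, 0, 0.176, 0.0015, 0.011, 0.08, 0.4, 0, 0, 0.186, 0.0015, 0.011, 0.08, 0.4, 0, 0, 0.192, 0.0015, 0.011, 0.08, 0.4, 0, 0, 0.195, 0.0015, 0.011, 0.08, 0.4, 0, 0, 0.195, 0.0015, 0.011, 0.08]

```text
time_s: 16.6
tcp_pos: [0.6141, 0.2893, 0.0303]
ee_rot: [[-0.0, -0.829, 0.559], [-0.0, 0.559, 0.829], [-1.0, 0.0, -0.0]]
wrist_force: [0.4, 0.6, 0.1]
gripper_width: 0.92
```

```bash
python3 plan.py .6136 .2916 .027 146.1;python3 - <<'E'
from h import *
cv2.imwrite('pics/w10.png',r.capture('wrist')[:,:,::-1])
E
```

```text
t 16.6 tcp [0.6141 0.2893 0.0303] jaw 145.98 j [ 38.8  37.5  -4.    0.  -48.5 -72.9] w 80.0 F [0.4 0.6 0.1]
rot [-0.12 -0.02 -0.01] shift [0.0033 0.0017 0.0016] rows 0.1
```

View pics/w10.png

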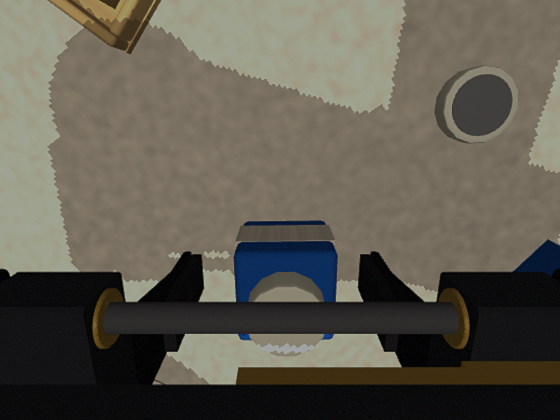

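The jar spans columns 236–337, centre 286.5 against a finger centre of 281. I'll nudge 1.7 mm along the jaw axis and 3 mm down, then close.

move_arm:
  increments: [0, 0, 0, 0.0015, 0.001, 0.001, 0.08, 0, 0, 0, 0.003, 0.0017, 0.0016, 0.07, 0, 0, 0, 0.003, 0.0017, 0.0016, 0.06, 0, 0, 0, 0.003, 0.0017, 0.0016, 0.05, 0, 0, 0, 0.003, 0.0017, 0.0016, 0.035, 0, 0, 0, 0.003, 0.0017, 0.0016, 0.035, 0, 0, 0, 0.003, 0.0017, 0.0016, 0.035, 0, 0, 0, 0.003, 0.0017, 0.0016, 0.035, 0, 0, 0, 0.003, 0.0017, 0.0016, 0.035, 0, 0, 0, 0.003, 0.0017, 0.0016, 0.035]

```text
time_s: 17.48
tcp_pos: [0.6137, 0.2921, 0.0277]
ee_rot: [[0.0, -0.829, 0.559], [0.0, 0.559, 0.829], [-1.0, -0.0, 0.0]]
wrist_force: [-0.9, 0.7, 0.6]
gripper_width: 0.529
```

```bash
python3 plan.py .582 .0906 .167 109.2
```

```text
t 17.48 tcp [0.6137 0.2921 0.0277] jaw 146.02 j [ 39.1  37.8  -4.   -0.  -48.2 -73. ] w 46.0 F [-0.9  0.7  0.6]
rot [ 3.682e+01  1.000e-02 -0.000e+00] shift [-0.1394 -0.0863 -0.1847] rows 5.9
```

move_arm:
  increments: [0, 0, 0, -0.008, 0, 0, 0.035, 0, 0, 0, -0.025, 0, 0, 0.035, 0, 0, 0, -0.05, 0, 0, 0.035, 0, 0, 0, -0.078, 0, 0, 0.035, 0, 0, 0, -0.103, 0, 0, 0.035, 0, 0, 0, -0.122, 0, 0, 0.035, 0, 0, 0, -0.134, 0, 0, 0.035, 0, 0, 0, -0.1395, 0, 0, 0.035]

```text
time_s: 18.15
tcp_pos: [0.6143, 0.2924, 0.1696]
ee_rot: [[0.003, -0.829, 0.559], [0.002, 0.559, 0.829], [-1.0, -0.001, 0.003]]
wrist_force: [0.7, 0.2, -0.8]
gripper_width: 0.525
```

move_arm:
  increments: [1, 0, 0, 0, -0.003, -0.007, 0.035, 4, 0, 0, 0, -0.009, -0.02, 0.035, 8, 0, 0, 0, -0.018, -0.04, 0.035, 13, 0, 0, 0, -0.029, -0.063, 0.035, 18, 0, 0, 0, -0.041, -0.088, 0.035, 23, 0, 0, 0, -0.053, -0.113, 0.035, 27.5, 0, 0, 0, -0.063, -0.136, 0.035, 31, 0, 0, 0, -0.073, -0.156, 0.035, 34, 0, 0, 0, -0.08, -0.171, 0.035, 36, 0, 0, 0, -0.084, -0.18, 0.035, 36.8, 0, 0, 0, -0.0863, -0.1847, 0.035, 36.8, 0, 0, 0, -0.0863, -0.1847, 0.035]

```text
time_s: 19.15
tcp_pos: [0.5814, 0.0897, 0.1662]
ee_rot: [[-0.002, -0.328, 0.945], [-0.001, 0.945, 0.328], [-1.0, 0.0, -0.002]]
wrist_force: [0.1, 0.4, -1.3]
gripper_width: 0.527
```

move_arm:
  increments: [0, 0, 0, 0, 0, 0, 0.035, 0, 0, 0, 0, 0, 0, 0.035]

```text
time_s: 19.32
tcp_pos: [0.5821, 0.0914, 0.1667]
ee_rot: [[-0.0, -0.33, 0.944], [0.0, 0.944, 0.33], [-1.0, 0.0, -0.0]]
wrist_force: [0.2, 0.3, -1.0]
gripper_width: 0.53
```

```bash
python3 plan.py .582 .0906 .0368 109.2;python3 - <<'E'
from h import *
C=cam('wrist');cv2.imwrite('pics/w11.png',r.capture('wrist')[:,:,::-1]);print(proj(C,[(.582,.0906,.021),(.491,.059,.021),(.523,-.0316,.021)]))
E
```

```text
t 19.32 tcp [0.5821 0.0914 0.1667] jaw 109.29 j [ 24.7  21.6 -10.   -0.  -58.5 -95.4] w 46.1 F [ 0.2  0.3 -1. ]
rot [ 0.09 -0.01 -0.  ] shift [ 0.1299 -0.0007 -0.0004] rows 3.1
[[280.25564954 199.97832429]
 [280.45901586  84.47933818]
 [161.25814905  84.91968779]]
```

View pics/w11.png

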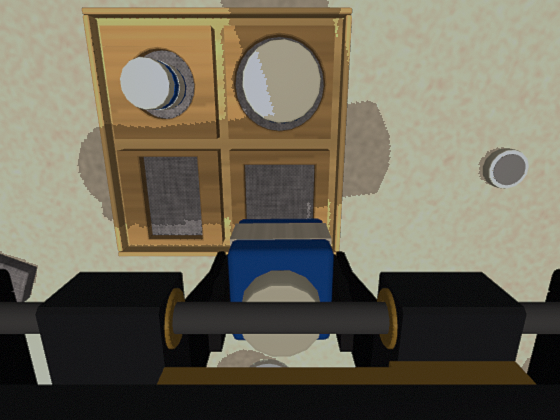

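The square pocket spans columns 244–316, centre 280, and is aligned with the jar. Lowering.

move_arm:
  increments: [0, 0, 0, 0.008, 0, 0, 0.035, 0, 0, 0, 0.023, -0.0003, -0.0002, 0.035, 0, 0, 0, 0.043, -0.0003, -0.0002, 0.035, 0, 0, 0, 0.064, -0.0003, -0.0002, 0.035, 0, 0, 0, 0.084, -0.0003, -0.0002, 0.035, 0, 0, 0, 0.101, -0.0003, -0.0002, 0.035, 0, 0, 0, 0.114, -0.0003, -0.0002, 0.035, 0, 0, 0, 0.122, -0.0003, -0.0002, 0.035, 0, 0, 0, 0.127, -0.0003, -0.0002, 0.035, 0, 0, 0, 0.1285, -0.0003, -0.0002, 0.035, 0, 0, 0, 0.13, -0.0003, -0.0002, 0.035, 0, 0, 0, 0.1305, -0.0003, -0.0002, 0.035]

```text
time_s: 20.37
tcp_pos: [0.5824, 0.0906, 0.0371]
ee_rot: [[0.001, -0.33, 0.944], [0.0, 0.944, 0.33], [-1.0, -0.0, 0.001]]
wrist_force: [0.2, -0.6, -1.6]
gripper_width: 0.525
```

move_arm:
  increments: [0, 0, 0, 0, 0, 0, 0.035, 0, 0, 0, 0, 0, 0, 0.035]

```text
time_s: 20.53
tcp_pos: [0.5823, 0.0905, 0.0373]
ee_rot: [[0.001, -0.329, 0.944], [0.001, 0.944, 0.329], [-1.0, 0.0, 0.001]]
wrist_force: [0.3, 0.4, -1.1]
gripper_width: 0.527
```

Still hanging at −1.1 N. Lowering another 1 mm or so.

move_arm:
  increments: [0, 0, 0, 0.0006, 0, 0, 0.035, 0, 0, 0, 0.0012, 0, 0, 0.035, 0, 0, 0, 0.0012, 0, 0, 0.035]

```text
time_s: 20.78
tcp_pos: [0.5823, 0.0905, 0.0366]
ee_rot: [[0.001, -0.33, 0.944], [0.0, 0.944, 0.33], [-1.0, -0.0, 0.001]]
wrist_force: [-2.0, 0.6, 5.2]
gripper_width: 0.527
```

Contact. Release and lift.

move_arm:
  increments: [0, 0, 0, -0.0005, 0, 0, 0.065, 0, 0, 0, -0.0005, 0, 0, 0.065, 0, 0, 0, -0.0005, 0, 0, 0.065, 0, 0, 0, -0.0005, 0, 0, 0.065, 0, 0, 0, -0.01, 0, 0, 0.065, 0, 0, 0, -0.03, 0, 0, 0.065, 0, 0, 0, -0.06, 0, 0, 0.065, 0, 0, 0, -0.095, 0, 0, 0.065, 0, 0, 0, -0.13, 0, 0, 0.075, 0, 0, 0, -0.16, 0, 0, 0.08, 0, 0, 0, -0.18, 0, 0, 0.087, 0, 0, 0, -0.19, 0, 0, 0.087]

```text
time_s: 21.78
tcp_pos: [0.5832, 0.0906, 0.2299]
ee_rot: [[0.007, -0.33, 0.944], [0.002, 0.944, 0.33], [-1.0, -0.0, 0.007]]
wrist_force: [0.6, 0.6, 0.2]
gripper_width: 0.947
```

```bash
python3 plan.py .495 -.365 .23 152.9;python3 - <<'E'
from h import *
cv2.imwrite('pics/w12.png',r.capture('wrist')[:,:,::-1])
E
```

```text
t 21.78 tcp [0.5832 0.0906 0.2299] jaw 109.24 j [ 24.6  18.5  -5.    0.1 -66.1 -95.3] w 82.4 F [0.6 0.6 0.2]
rot [-43.66   0.38   0.17] shift [-0.0016 -0.4011 -0.2334] rows 11.1
```

View pics/w12.png

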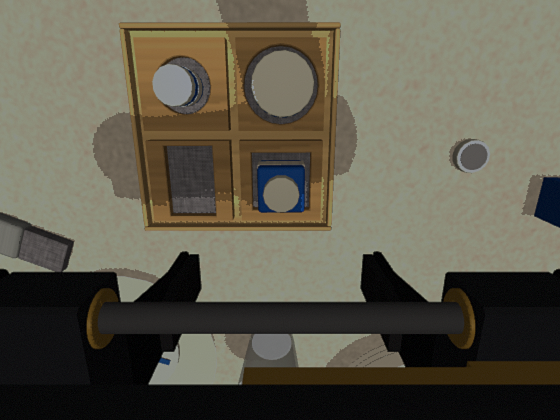

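The square jar is seated at (281,188). Moving to the oblong bottle.

move_arm:
  increments: [0, 0, 0, 0, -0.008, -0.004, 0.087, 0, 0, 0, 0, -0.024, -0.013, 0.087, 0, 0, 0, 0, -0.048, -0.027, 0.087, 0, 0, 0, 0, -0.08, -0.045, 0.087, 0, 0, 0, 0, -0.114, -0.064, 0.087, 0, 0, 0, 0, -0.149, -0.084, 0.087, 0, 0, 0, 0, -0.184, -0.103, 0.087, 0, 0, 0, 0, -0.219, -0.123, 0.087]

```text
time_s: 22.5
tcp_pos: [0.5357, -0.1589, 0.2228]
ee_rot: [[-0.005, -0.329, 0.944], [0.001, 0.944, 0.329], [-1.0, 0.002, -0.004]]
wrist_force: [1.0, -0.0, 0.6]
gripper_width: 1.0
```

move_arm:
  increments: [-4, 0, 0, 0, -0.034, -0.019, 0.087, -9, 0, 0, 0, -0.066, -0.037, 0.087, -15, 0, 0, 0, -0.096, -0.053, 0.087, -21, 0, 0, 0, -0.123, -0.068, 0.087, -26, 0, 0, 0, -0.147, -0.082, 0.087, -31, 0, 0, 0, -0.169, -0.094, 0.087, -35, 0, 0, 0, -0.187, -0.104, 0.087, -38.5, 0, 0, 0, -0.202, -0.112, 0.087, -41, 0, 0, 0, -0.213, -0.118, 0.087, -42.7, 0, 0, 0, -0.22, -0.122, 0.087, -43.7, 0, 0, 0, -0.2227, -0.1246, 0.087, -43.7, 0, 0, 0, -0.2227, -0.1246, 0.087]

```text
time_s: 23.5
tcp_pos: [0.492, -0.4087, 0.2229]
ee_rot: [[-0.004, -0.89, 0.457], [0.002, 0.457, 0.89], [-1.0, 0.004, 0.0]]
wrist_force: [0.7, -0.2, 0.1]
gripper_width: 0.999
```

move_arm:
  increments: [0, 0, 0, 0, 0, 0, 0.087, 0, 0, 0, 0, 0, 0, 0.087]

```text
time_s: 23.67
tcp_pos: [0.4932, -0.4077, 0.2246]
ee_rot: [[-0.001, -0.89, 0.455], [0.001, 0.455, 0.89], [-1.0, 0.001, 0.0]]
wrist_force: [0.4, 0.3, 0.2]
gripper_width: 0.998
```

```bash
python3 plan.py .504 -.3905 .031 152.9;python3 - <<'E'
from wm import *
C=cam('wrist');im=np.ascontiguousarray(r.capture('wrist')[:,:,::-1]);cv2.imwrite('pics/w13.png',im)
uv=proj(C,(.504,-.3905,.08))[0];print(uv)
H,S,V=masks(im)
m,a=comp((S<32)&(H>60)&(V>95),uv);print(a,cv2.minEnclosingCircle(hull(C,m,.08).astype(np.float32)))
b,a=comp((H>100)&(H<125)&(S>150)&(V>75),uv);print(a,cv2.minAreaRect(hull(C,b|m,.058).astype(np.float32)))
E
```

```text
t 23.67 tcp [ 0.4932 -0.4077  0.2246] jaw 152.92 j [-25.1  23.8   2.3  -0.  -68.6  -2. ] w 86.8 F [0.4 0.3 0.2]
rot [ 0.02  0.01 -0.08] shift [ 0.1936 -0.002   0.0202] rows 4.7
[278.95237766 222.76815392]
187 ((483.85211181640625, -314.42041015625), 13.7233247756958)
1167 ((501.9233703613281, -393.58642578125), (56.142417907714844, 31.23976707458496), 62.85886764526367)
```

View pics/w13.png

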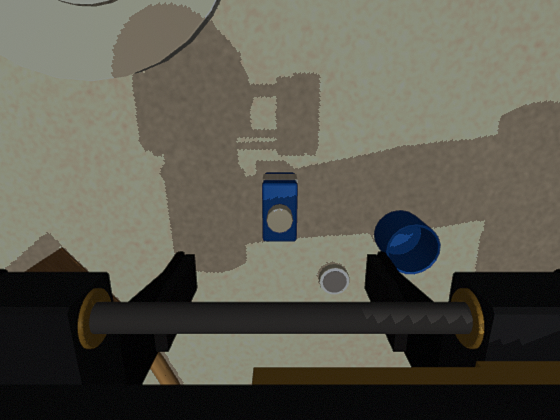

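```bash
python3 - <<'E'
from wm import *
C=cam('wrist');im=cv2.imread('pics/w13.png');H,S,V=masks(im)
m=((H>100)&(H<125)&(S>130)&(V>60)).astype(np.uint8);m[:180]=0;m[:,:250]=0;m[:,310:]=0;m[245:]=0
m=cv2.morphologyEx(m,cv2.MORPH_CLOSE,np.ones((25,25)));print(cv2.boundingRect(m),cv2.minAreaRect(hull(C,m,.058).astype(np.float32)))
cv2.imwrite('pics/w13c.png',cv2.resize(im[160:250,220:340],(720,540),interpolation=cv2.INTER_CUBIC))
print(ray(C,[(279.3,219.3)],.08))
E
python3 plan.py .504 -.3905 .031 152.9
```

```text
(262, 183, 35, 58) ((502.71588134765625, -393.14691162109375), (57.46900177001953, 32.361228942871094), 63.32908248901367)
[[ 0.50253074 -0.39318976  0.08      ]]
t 23.72 tcp [ 0.4934 -0.4077  0.225 ] jaw 152.94 j [-25.1  23.7   2.3  -0.  -68.6  -1.9] w 86.8 F [-0.4  0.4  0.6]
rot [ 0.04  0.01 -0.05] shift [ 0.194  -0.0018  0.0201] rows 4.7
```

View pics/w13c.png

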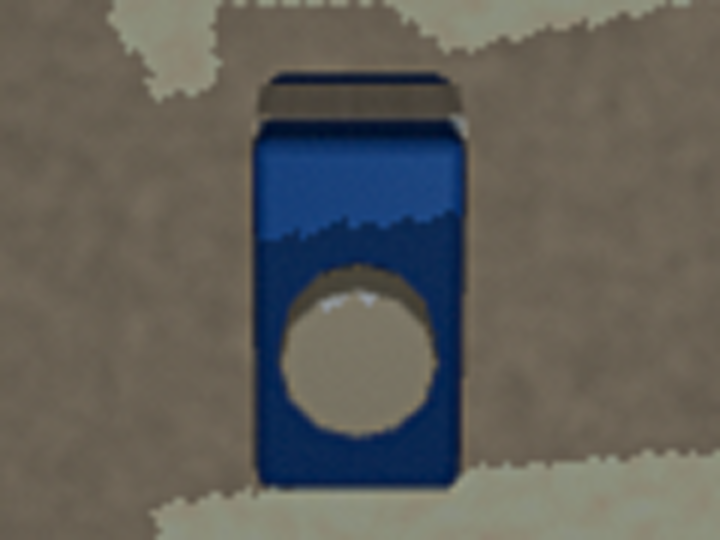

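The body and cap both give (0.5027,-0.3931), with its long axis at 63°. Descending.

move_arm:
  increments: [0, 0, 0, 0.012, -0.0005, 0.005, 0.087, 0, 0, 0, 0.035, -0.001, 0.01, 0.08, 0, 0, 0, 0.063, -0.0015, 0.015, 0.07, 0, 0, 0, 0.093, -0.0015, 0.017, 0.065, 0, 0, 0, 0.12, -0.0015, 0.0173, 0.065, 0, 0, 0, 0.143, -0.0015, 0.0173, 0.065, 0, 0, 0, 0.161, -0.0015, 0.0173, 0.065, 0, 0, 0, 0.175, -0.0015, 0.0173, 0.065, 0, 0, 0, 0.185, -0.0015, 0.0173, 0.065, 0, 0, 0, 0.191, -0.0015, 0.0173, 0.065, 0, 0, 0, 0.194, -0.0015, 0.0173, 0.065, 0, 0, 0, 0.194, -0.0015, 0.0173, 0.065]

```text
time_s: 24.72
tcp_pos: [0.5028, -0.3934, 0.0313]
ee_rot: [[-0.0, -0.891, 0.455], [0.0, 0.455, 0.891], [-1.0, 0.0, -0.0]]
wrist_force: [0.8, -0.2, 0.7]
gripper_width: 0.749
```

```bash
python3 plan.py .5027 -.3931 .031 152.9;python3 - <<'E'
from h import *
cv2.imwrite('pics/w14.png',r.capture('wrist')[:,:,::-1])
E
```

```text
t 24.72 tcp [ 0.5028 -0.3934  0.0313] jaw 152.94 j [-23.5  34.4 -10.4   0.  -45.2  -3.5] w 65.2 F [ 0.8 -0.2  0.7]
rot [ 0.04 -0.   -0.01] shift [0.0003 0.0003 0.0002] rows 0.0
```

View pics/w14.png

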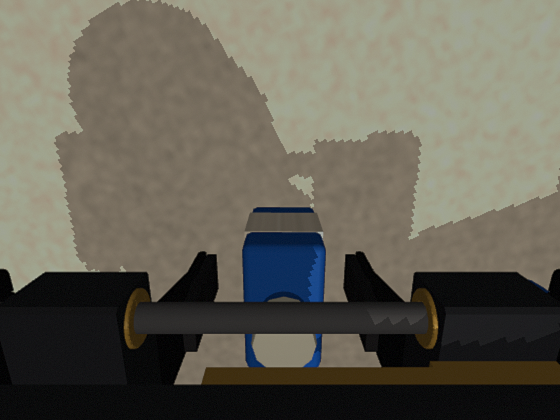

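The bottle spans columns 243–325, centre 284 against a finger centre of 281, so it's centred. Closing.

move_arm:
  increments: [0, 0, 0, 0, 0.0008, 0, 0.05, 0, 0, 0, 0, 0.0008, 0, 0.04, 0, 0, 0, 0, 0.0008, 0, 0.025, 0, 0, 0, 0, 0.0008, 0, 0.025, 0, 0, 0, 0, 0.0008, 0, 0.025, 0, 0, 0, 0, 0.0008, 0, 0.025, 0, 0, 0, 0, 0.0008, 0, 0.025, 0, 0, 0, 0, 0.0008, 0, 0.025, 0, 0, 0, 0, 0.0008, 0, 0.025]

```text
time_s: 25.52
tcp_pos: [0.502, -0.3932, 0.0316]
ee_rot: [[-0.0, -0.89, 0.455], [-0.0, 0.455, 0.89], [-1.0, -0.0, -0.0]]
wrist_force: [-0.7, 0.3, 1.2]
gripper_width: 0.387
```

```bash
python3 plan.py .6135 0 .17 109.2
```

```text
t 25.52 tcp [ 0.502  -0.3932  0.0316] jaw 152.92 j [-23.6  34.3 -10.6   0.  -45.2  -3.5] w 33.6 F [-0.7  0.3  1.2]
rot [43.72 -0.    0.  ] shift [-0.1385  0.0797  0.4009] rows 10.3
```

move_arm:
  increments: [0, 0, 0, -0.008, 0, 0, 0.025, 0, 0, 0, -0.025, 0, 0, 0.025, 0, 0, 0, -0.05, 0, 0, 0.025, 0, 0, 0, -0.078, 0.001, 0.004, 0.025, 0, 0, 0, -0.103, 0.002, 0.012, 0.025, 0, 0, 0, -0.122, 0.005, 0.025, 0.025, 0, 0, 0, -0.134, 0.009, 0.044, 0.025, 0, 0, 0, -0.139, 0.013, 0.067, 0.025, 0, 0, 0, -0.139, 0.018, 0.092, 0.025, 0, 0, 0, -0.139, 0.023, 0.118, 0.025, 0, 0, 0, -0.139, 0.029, 0.144, 0.025, 0, 0, 0, -0.139, 0.034, 0.171, 0.025]

```text
time_s: 26.52
tcp_pos: [0.5493, -0.2242, 0.1705]
ee_rot: [[-0.0, -0.89, 0.456], [0.0, 0.456, 0.89], [-1.0, 0.0, 0.0]]
wrist_force: [-0.3, -0.3, -1.8]
gripper_width: 0.385
```

move_arm:
  increments: [2, 0, 0, 0, 0.0055, 0.028, 0.025, 7, 0, 0, 0, 0.011, 0.056, 0.025, 13, 0, 0, 0, 0.017, 0.085, 0.025, 19, 0, 0, 0, 0.023, 0.114, 0.025, 25, 0, 0, 0, 0.028, 0.142, 0.025, 30, 0, 0, 0, 0.033, 0.167, 0.025, 34.5, 0, 0, 0, 0.037, 0.188, 0.025, 38, 0, 0, 0, 0.041, 0.205, 0.025, 41, 0, 0, 0, 0.0435, 0.218, 0.025, 43, 0, 0, 0, 0.045, 0.226, 0.025, 43.7, 0, 0, 0, 0.0457, 0.2299, 0.025, 43.7, 0, 0, 0, 0.0457, 0.2299, 0.025]

```text
time_s: 27.52
tcp_pos: [0.6135, 0.0007, 0.1703]
ee_rot: [[-0.0, -0.33, 0.944], [0.0, 0.944, 0.33], [-1.0, 0.0, -0.0]]
wrist_force: [-0.1, -0.1, -1.6]
gripper_width: 0.39
```

move_arm:
  increments: [0, 0, 0, 0, 0, 0, 0.025, 0, 0, 0, 0, 0, 0, 0.025, 0, 0, 0, 0, 0, 0, 0.025]

```text
time_s: 27.77
tcp_pos: [0.6133, -0.0006, 0.1704]
ee_rot: [[-0.0, -0.329, 0.944], [-0.0, 0.944, 0.329], [-1.0, 0.0, -0.0]]
wrist_force: [0.1, 0.1, -1.3]
gripper_width: 0.388
```

```bash
python3 plan.py .6135 0 .0406 109.2;python3 - <<'E'
from h import *
C=cam('wrist');cv2.imwrite('pics/w15.png',r.capture('wrist')[:,:,::-1]);print(proj(C,[(.6135,0,.021)]))
E
```

```text
t 27.77 tcp [ 6.133e-01 -6.000e-04  1.704e-01] jaw 109.19 j [ 15.   23.6  -6.2  -0.  -60.2 -85.8] w 33.8 F [ 0.1  0.1 -1.3]
rot [-0.01 -0.01 -0.  ] shift [0.1298 0.0005 0.0004] rows 3.1
[[281.67349537 199.72514044]]
```

View pics/w15.png

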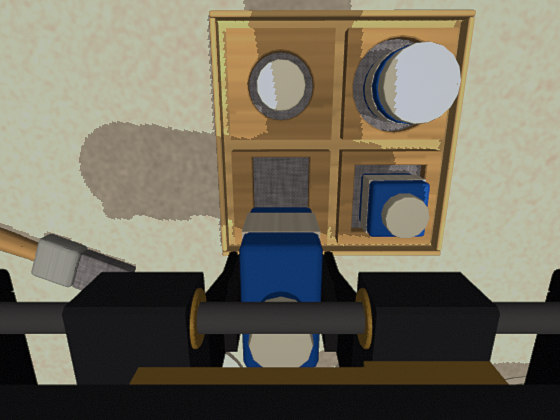

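The oblong pocket spans columns 253–310, centre 281.5, aligned with the bottle. Lowering.

move_arm:
  increments: [0, 0, 0, 0.008, 0.0003, 0.0003, 0.025, 0, 0, 0, 0.023, 0.0003, 0.0003, 0.025, 0, 0, 0, 0.043, 0.0003, 0.0003, 0.025, 0, 0, 0, 0.064, 0.0003, 0.0003, 0.025, 0, 0, 0, 0.084, 0.0003, 0.0003, 0.025, 0, 0, 0, 0.101, 0.0003, 0.0003, 0.025, 0, 0, 0, 0.114, 0.0003, 0.0003, 0.025, 0, 0, 0, 0.121, 0.0003, 0.0003, 0.025, 0, 0, 0, 0.126, 0.0003, 0.0003, 0.025, 0, 0, 0, 0.128, 0.0003, 0.0003, 0.025, 0, 0, 0, 0.1292, 0.0003, 0.0003, 0.025, 0, 0, 0, 0.1298, 0.0003, 0.0003, 0.025]

```text
time_s: 28.82
tcp_pos: [0.6143, 0.0005, 0.0412]
ee_rot: [[0.001, -0.329, 0.944], [0.0, 0.944, 0.329], [-1.0, -0.0, 0.001]]
wrist_force: [-0.3, 0.1, -2.1]
gripper_width: 0.385
```

move_arm:
  increments: [0, 0, 0, 0.0004, 0, 0, 0.025, 0, 0, 0, 0.0004, 0, 0, 0.025, 0, 0, 0, 0.0004, 0, 0, 0.025]

```text
time_s: 29.07
tcp_pos: [0.614, 0.0005, 0.0407]
ee_rot: [[0.001, -0.329, 0.944], [0.0, 0.944, 0.329], [-1.0, -0.0, 0.001]]
wrist_force: [1.2, -0.2, -0.9]
gripper_width: 0.388
```

move_arm:
  increments: [0, 0, 0, 0.0005, 0, 0, 0.025, 0, 0, 0, 0.0008, 0, 0, 0.025, 0, 0, 0, 0.0008, 0, 0, 0.025]

```text
time_s: 29.32
tcp_pos: [0.6141, 0.0005, 0.0405]
ee_rot: [[0.001, -0.33, 0.944], [-0.0, 0.944, 0.33], [-1.0, -0.0, 0.001]]
wrist_force: [-1.4, 0.3, 4.6]
gripper_width: 0.386
```

Contact. Release, lift, then back away for a final check.

move_arm:
  increments: [0, 0, 0, -0.0005, 0, 0, 0.06, 0, 0, 0, -0.0005, 0, 0, 0.06, 0, 0, 0, -0.0005, 0, 0, 0.06, 0, 0, 0, -0.0005, 0, 0, 0.06, 0, 0, 0, -0.01, 0, 0, 0.06, 0, 0, 0, -0.03, 0, 0, 0.06, 0, 0, 0, -0.06, 0, 0, 0.06, 0, 0, 0, -0.095, 0, 0, 0.06, 0, 0, 0, -0.13, 0, 0, 0.06, 0, 0, 0, -0.16, 0, 0, 0.06, 0, 0, 0, -0.18, 0, 0, 0.06, 0, 0, 0, -0.19, 0, 0, 0.06]

```text
time_s: 30.32
tcp_pos: [0.6151, 0.0004, 0.234]
ee_rot: [[0.007, -0.33, 0.944], [0.001, 0.944, 0.33], [-1.0, -0.001, 0.007]]
wrist_force: [0.2, 0.8, -0.1]
gripper_width: 0.691
```

move_arm:
  increments: [0, 0, 0, 0, -0.005, -0.005, 0.06, 0, 0, 0, -0.002, -0.015, -0.01, 0.06, 0, 0, 0, -0.005, -0.035, -0.015, 0.06, 0, 0, 0, -0.01, -0.06, -0.02, 0.06, 0, 0, 0, -0.015, -0.09, -0.025, 0.06, 0, 0, 0, -0.02, -0.12, -0.03, 0.06, 0, 0, 0, -0.02, -0.15, -0.035, 0.06, 0, 0, 0, -0.02, -0.18, -0.04, 0.06, 0, 0, 0, -0.02, -0.205, -0.04, 0.06, 0, 0, 0, -0.02, -0.22, -0.04, 0.06, 0, 0, 0, -0.02, -0.23, -0.04, 0.06, 0, 0, 0, -0.02, -0.23, -0.04, 0.06]

```text
time_s: 31.32
tcp_pos: [0.6508, -0.2322, 0.2464]
ee_rot: [[-0.005, -0.326, 0.945], [0.001, 0.945, 0.326], [-1.0, 0.002, -0.004]]
wrist_force: [0.2, 0.7, -0.4]
gripper_width: 0.691
```

Run:
```python
from h import *
t=np.ascontiguousarray(r.capture('top')[:,:,::-1]);s=np.ascontiguousarray(r.capture('side')[:,:,::-1])
cv2.imwrite('pics/top1.png',t)
f=lambda im,x0,y0,x1,y1:cv2.resize(im[y0:y1,x0:x1],(390,290),interpolation=cv2.INTER_CUBIC)
cv2.imwrite('pics/fin.png',np.vstack([np.hstack([f(t,225,150,345,250),f(s,195,130,335,240)]),np.hstack([f(t,130,160,250,260),f(t,360,200,440,270)])]))
C=cam('top');S=cam('side')
for n,p,h in(('large',(.491,.059),.069),('small',(.523,-.0316),.057),('square',(.582,.0906),.073),('oblong',(.6135,0),.089)):print(n,proj(C,(*p,h)).round(1),proj(S,(*p,h)).round(1))
o=r.sense();print(o['time_s'],o['tcp_pos'],o['wrist_force'])
```

```text
large [[277.1 217.4]] [[273.7 193.7]]
small [[306.8 207.5]] [[292.5 177.4]]
square [[267.  187.5]] [[239.5 180.2]]
oblong [[296.8 176.5]] [[259.8 156.1]]
31.4167 [ 0.65093125 -0.22994529  0.247757  ] [-0.86463203  0.64432117  0.08704979]
```

View pics/fin.png

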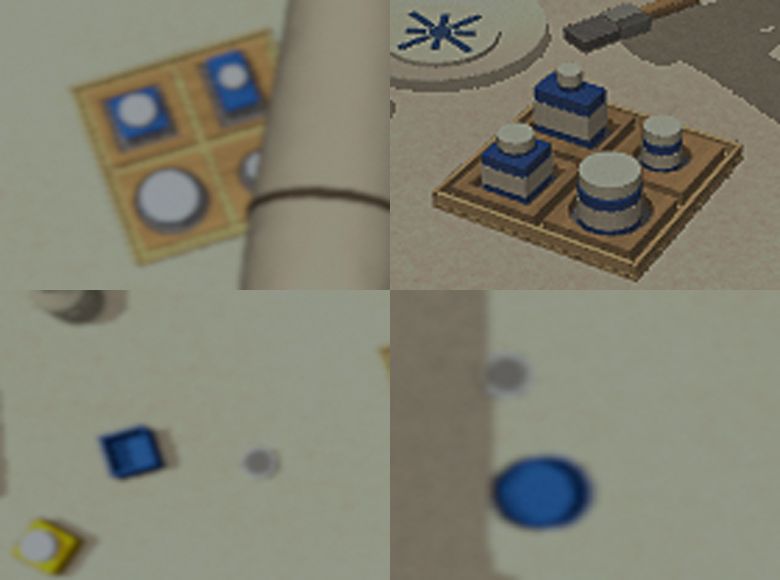

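View pics/top1.png

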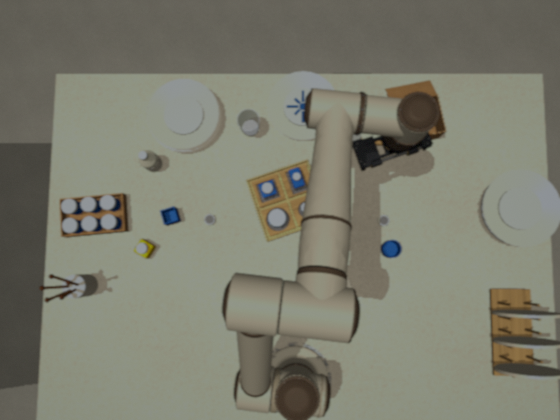

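All four containers stand upright in their pockets. In the side crop the caps are at about (570,75), (515,137), (610,170) and (662,128). The open jars are still at (171,216) and (391,249). I'll let the arm settle and hand in.

move_arm:
  increments: [0, 0, 0, 0, 0, 0, 0.06, 0, 0, 0, 0, 0, 0, 0.06, 0, 0, 0, 0, 0, 0, 0.06, 0, 0, 0, 0, 0, 0, 0.06, 0, 0, 0, 0, 0, 0, 0.06, 0, 0, 0, 0, 0, 0, 0.06]

```text
time_s: 31.92
tcp_pos: [0.6517, -0.2296, 0.2496]
ee_rot: [[0.0, -0.33, 0.944], [0.0, 0.944, 0.33], [-1.0, -0.0, 0.0]]
wrist_force: [-0.3, -0.5, 0.1]
gripper_width: 0.69
```

Run:
```python
from station import r
s=r.sense();print(s['time_s'],s['tcp_pos'],s['wrist_force'],abs(s['joint_velocities']).max())
print(r.finish_job())
```

```text
31.9167 [ 0.65169699 -0.22956953  0.24958232] [-0.28535228 -0.49486949  0.05811457] 0.14031273949539824
the job is handed in; nothing more can be done
None
```

All four capped containers are in their matching pockets, and I handed the job in at 31.9 s of the 112 s allowed. I placed the large round jar, small round jar, square jar and oblong bottle in that order. Each was lowered until the wrist force showed it touching the pocket floor, and only then released.

**Last checks:** The final side picture shows all four upright in their pockets. The top picture shows both open jars at the same pixels as at the start, about (171,216) and (391,249). The arm was raised and clear of everything.

**Limits of the checks:**
- In the final top picture the arm partly hid the small round jar. That jar was checked from the side picture and from earlier wrist pictures.
- I judged final upright and centring by eye and did not re-measure them after release.
- Positions from the top and wrist cameras differed by 1–4 mm, well within the pocket clearance. I used the wrist values for the grasps.
- No check failed.

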